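# Turn the beryl crystals cluster-up, load the tray and slide it under the riser

### The arm

A 6-joint arm with a two-finger parallel gripper is mounted at the origin on the work surface. World frame = base frame: x ahead of the robot, y to its left, z up, the work surface at z = 0. Lengths are in m, angles in rad, forces in N, time in s.
With the tool pointing down it reaches from about 0.4 to 0.825 m from the base axis. Payload 7 kg.
Tool frame: the origin (TCP) lies at the centre of the arm's flange, where the gripper is bolted on; the fingertips stand 178 mm ahead of it and the grasp point (between the pads) lies ahead of it (tcp_to_grasp is the z of the grasp point in the tool frame, in m); z points along the fingers, x is the direction in which the jaws open and shut, and the axes are right-handed (so a half turn about z gives the same grasp; the last joint's range is limited). The gripper opens to 88 mm and grips with 3 to 60 N. Pads are 19 mm wide; open, the fingers measure 130 mm over their backs; the gripper's body (78 mm by 193 mm) begins 47 mm behind the grasp point.
Start: joints at [1.442, 0.359, 0.012, 0, -1.224, -0.288], TCP at [0.273, 0.617, 0.405] pointing down, gripper open.
Joint ranges: [-3.07, 3.07], [-1.43, 2.12], [-1.02, 1.25], [-3.03, 1.67], [-3.05, -0], [-3.03, 3.03]. Speed limits (rad/s): [2.39, 2.39, 3.01, 3.14, 3.14, 3.14].

### API

Orientations are given as [roll, pitch, yaw] about the fixed x, y, z axes, in that order (R = Rz(yaw) Ry(pitch) Rx(roll)).
In Python, from station import get_state, grab_frame, job_done, tcp_to_grasp gives the robot as it stands.
- The arm moves only by the tool drive_tool, never from a script. Its argument "moves" is a list of rows, each a list of 7 numbers: the shift along the tool's x, y, z in mm, then the turn, a rotation vector about the tool's x, y, z in degrees, then the closure, from -1 (fully open) to 1 (shut), so that 0 is half open. In form: [[dx, dy, dz, ax, ay, az, claw], ...]. A call has 1 to 12 rows; each row is the pose to reach, as a shift and turn from the pose commanded when the call began, along the tool's axes at that moment; what a row does not reach only later rows make up. A row lasts 1/8 s, in which the tool goes at most 62.5 mm and 10.7 degrees, less where a joint would pass 70% of its speed; a pose out of reach is approached as far as the arm can. A call with a gripper value outside its range is refused whole. The fingers move at their own pace and stop on an object; "grip_force" is the grip in N (left out, the last holds). Time passes only in rows, so rows that repeat a pose let the fingers close. It gives the time, the measured TCP pose, the force and the opening at its end, in the units of the state.
- get_state(): the state, without advancing time (a new reading comes with each control period).
- grab_frame(name): name is "side" or "top" or "wrist"; returns a dict with "img" (420x560x3 uint8, red, green, blue), "range_z" (420x560 float32, m along the optical axis (not along the pixel's ray), 0 where there is no reading), "fovy" (degrees; the focal length in pixels is half the picture's height over the tangent of half this angle, whatever the lens; pixels are square), "cx", "cy" (the principal point, pixels), "rvec" (rotation vector, rad) and "tvec" (3), from world to camera coordinates, as OpenCV has them. Camera axes: x right, y down, z forward; pixel columns grow to the right and rows downward; lengths in m; the calibration is good to about 2 mm. A picture is of the moment at which its call begins.
- job_done(): hands the job in, once; it reports no verdict.
The state is a dict: "t": time; "q": joint angles; "qd": joint speeds; "joint_efforts": joint torques, N m; "eef_pos": TCP position; "ee_rot": TCP orientation; "force": force on the tool from outside, world axes, zero at the start; "moment": the same for the moment, N m; "width": finger opening in m.
Only numpy, scipy, OpenCV 4.12 (cv2) and the standard library are available. Lean on these libraries where they do the work, as an engineer would, in place of code of your own. Each camera call takes 0.05 s, during which the arm holds its last target. There are 200 camera calls.

### The job

Put the beryl crystals on the stall away for show: turn each one over, a face at a time if need be, until the long face with the pyrite cluster is uppermost, and lay it in a compartment of its own in the wooden tray, down on the tray's floor with the cluster on top. When they are all in, slide the loaded tray fully home into the empty bay under the black riser, its front board flush with the riser's front, and leave the other goods on the table where they are.

Things in the scene. Friction and masses are not known exactly. Their poses are not given: they have to be found in the camera images.
- crystal_a: Greenish-grey beryl: six-sided prism, 36 mm across flats, 41.6 across edges, 56 long, ends sawn flat, 170 g, lying on a long face. One long face (show face) has a cluster of brassy pyrite cubes amid it (14 x 28 mm, 4.5 proud, solid). Origin: prism's centre; y along its length; z out of the show face. Starts with the show face one or two faces (60 deg each about y) from the top, either side. May be absent.
- crystal_b: Greenish-grey beryl: six-sided prism, 36 mm across flats, 41.6 across edges, 56 long, ends sawn flat, 170 g, lying on a long face. One long face (show face) has a cluster of brassy pyrite cubes amid it (14 x 28 mm, 4.5 proud, solid). Origin: prism's centre; y along its length; z out of the show face. Starts with the show face one or two faces (60 deg each about y) from the top, either side. May be absent.
- crystal_c: Greenish-grey beryl: six-sided prism, 36 mm across flats, 41.6 across edges, 56 long, ends sawn flat, 170 g, lying on a long face. One long face (show face) has a cluster of brassy pyrite cubes amid it (14 x 28 mm, 4.5 proud, solid). Origin: prism's centre; y along its length; z out of the show face. Starts with the show face one or two faces (60 deg each about y) from the top, either side. May be absent.
- crystal_d: Greenish-grey beryl: six-sided prism, 36 mm across flats, 41.6 across edges, 56 long, ends sawn flat, 170 g, lying on a long face. One long face (show face) has a cluster of brassy pyrite cubes amid it (14 x 28 mm, 4.5 proud, solid). Origin: prism's centre; y along its length; z out of the show face. Starts with the show face one or two faces (60 deg each about y) from the top, either side. May be absent.
- tray: loose wooden tray, 213 mm long (x), 74 wide (y), 250 g, on the cloth before the empty bay. Origin: centre of its underside; x to its back end, which enters the bay first. Floor 4 mm thick; side rims rise 11 mm above the underside, dividers 9; end boards 32 mm, front (-x) 5 thick, back 4. Four empty compartments in a row along x. A crystal on the floor has its centre 22 mm above the underside.
- tray_cell0 (a point): centre of the floor of the tray's compartment 0 (0 is next to the front board), 4 mm above the tray's underside, at x = -77.5 mm of the tray; 48 mm (x) by 66 mm (y) inside. Axes as the tray's. A crystal lies in it across the tray, its length along y.
- tray_cell1 (a point): centre of the floor of the tray's compartment 1 (0 is next to the front board), 4 mm above the tray's underside, at x = -25.5 mm of the tray; 48 mm (x) by 66 mm (y) inside. Axes as the tray's. A crystal lies in it across the tray, its length along y.
- tray_cell2 (a point): centre of the floor of the tray's compartment 2 (0 is next to the front board), 4 mm above the tray's underside, at x = 26.5 mm of the tray; 48 mm (x) by 66 mm (y) inside. Axes as the tray's. A crystal lies in it across the tray, its length along y.
- tray_cell3 (a point): centre of the floor of the tray's compartment 3 (0 is next to the front board), 4 mm above the tray's underside, at x = 78.5 mm of the tray; 48 mm (x) by 66 mm (y) inside. Axes as the tray's. A crystal lies in it across the tray, its length along y.
- tray_handle (a point): centre of the tray's brass bar pull: bar 44 mm long (along the tray's y), 8 thick (x), 12 high, its middle 24 mm above the underside and 30 mm before the front board (x = -136.5 mm of the tray), on two thin stems 26 mm apart. May be held by its ends or pinched across its thickness. Axes as the tray's.
- riser: fixed black display riser, 262 mm wide, 225 deep, 70 high, fossils on its rear half (to 45 mm above it). Two tray bays open to the robot; the +y one (centred at y = 131 mm) is full, its front board and pull show. Origin: middle of the EMPTY bay's mouth, at table height, in the front plane; x straight into the bay. Bay 81 mm wide, 60 high, cloth floor, sides bevelled 8 mm outwards over the first 12.
- bay_mouth (a point): middle of the EMPTY bay's mouth, in the plane of the riser's front, 24 mm above the table. Axes as the riser's: x straight into the bay. When the tray is fully home (front board flush with the riser's front) the tray's origin is 106.5 mm further in along x, on the bay's centre line; a stop at the back halts the tray 1.5 mm beyond that.
- ammonite_a: a small ribbed ammonite lying flat, 54 mm across, 16 mm thick; a bystander, to be left where it is. Origin: centre of its underside.
- ammonite_b: a small ribbed ammonite lying flat, 54 mm across, 16 mm thick; a bystander, to be left where it is. Origin: centre of its underside.
- ammonite_c: a darker ammonite lying flat, 72 mm across, 20 mm thick; a bystander, to be left where it is. Origin: centre of its underside.
- agate: a banded agate slice lying flat, 72 mm across, 10 mm thick; a bystander, to be left where it is. Origin: centre of its underside.
- tower: a six-sided stone point standing upright, 38 mm across, 82 mm tall; a bystander, to be left where it is. Origin: centre of its underside.
- specimen_pot: a small clear lidded pot, 48 mm across, 24 mm tall; a bystander, to be left where it is. Origin: centre of its underside.
- loupe: a folded steel pocket loupe, 44 x 26 x 14 mm; a bystander, to be left where it is. Origin: centre of its underside.
There are look-alikes about, which are no part of the job. What is shaped like the crystal_b but pink is not meant.

How it is judged:
By the outcome, as a careful person would: the job done as asked, in the order asked, and still so for the second after the job is handed in, with the robot touching nothing.
Of crystal_a, crystal_b, crystal_c, crystal_d only 3 to 4 are there at a start; the rules pass over those that are not, and their reading is None.
At some moment in a run one of crystal_a, crystal_b, crystal_c, crystal_d may be knocked a few centimetres aside while the robot is not near it.
Once in a run the grip may slacken for a moment while it holds something.
It also fails if it takes over 210 s, if anything falls off the work surface, if the arm or the gripper's body presses on something with over 40 N, if the wrist force passes 120 N, or if a joint passes its speed limit or range.

## Working session

There is one attempt and no reset: what is moved stays moved. The work goes in short steps, Python scripts to look and compute and a tool call to move; the robot and the scene stay as the last step left them, time stands still between calls to the robot, and variables do not carry over. Pictures are saved under pics/ and viewed, about 12 in all and at most 16, crops included, and the job is handed in when it is done.

Besides the shell and the picture viewer there is one more tool, called after "Call:" in YAML: its name, and indented under it one key for each argument. drive_tool: Moves the arm, as the interface text tells. Its arguments: {"type":"object","properties":{"moves":{"type":"array"},"grip_force":{"type":"number"}},"required":["moves"]}

```bash
mkdir -p pics; ls
cat > h.py <<'E'
import numpy as np, cv2
from station import get_state, grab_frame, job_done, tcp_to_grasp
def cam(n):
    f=grab_frame(n); f['f']=f['img'].shape[0]/2/np.tan(np.radians(f['fovy'])/2)
    f['R']=cv2.Rodrigues(np.array(f['rvec'],float))[0]; f['t']=np.array(f['tvec'],float).ravel(); return f
def world(f):
    v,u=np.mgrid[:f['img'].shape[0],:f['img'].shape[1]]; z=f['range_z']
    c=np.stack([(u-f['cx'])/f['f']*z,(v-f['cy'])/f['f']*z,z],-1)
    return (c-f['t'])@f['R']
def ray(f,u,v,h):
    d=np.array([(u-f['cx'])/f['f'],(v-f['cy'])/f['f'],1])@f['R']; o=-f['t']@f['R']
    return o+d*(h-o[2])/d[2]
def save(f,name,s=1,crop=None):
    im=f['img'][:,:,::-1]
    if crop: im=im[crop[1]:crop[3],crop[0]:crop[2]]
    cv2.imwrite('pics/'+name,cv2.resize(im,None,fx=s,fy=s,interpolation=cv2.INTER_CUBIC))
E
python3 - <<'E'
from h import *
print(tcp_to_grasp,get_state())
for n in['top','side','wrist']:
    f=cam(n); save(f,n+'0.png',1.4); print(n,f['f'],f['cx'],f['cy'],-f['t']@f['R'],f['R'].round(2).tolist())
    np.save(n+'0.npy',{k:f[k] for k in f},allow_pickle=True)
E
```

```text
pics
0.1593 {'t': 0.0, 'q': array([ 1.44209133e+00,  3.59397127e-01,  1.10452517e-02, -3.31405973e-04,
       -1.22409221e+00, -2.88071989e-01]), 'qd': array([ 0.0012201 ,  0.00024488,  0.00104129, -0.00024839,  0.00024996,
       -0.00016122]), 'joint_efforts': array([ 1.20999443e-04, -5.82718849e+01,  2.93053758e+01,  6.99712381e+00,
        7.01902361e-03, -1.49023922e-04]), 'eef_pos': array([0.27319321, 0.61703132, 0.40371327]), 'ee_rot': array([-3.14142318e+00, -1.66837664e-03, -1.98768632e+00]), 'force': array([-0.60900458, -0.00985429, -0.15092689]), 'moment': array([ 0.01576223,  0.06423461, -0.01787568]), 'width': 0.0877409334198116}
top 451.5563486754989 282.38999170645747 206.063156019962 [0.27041974 0.00345358 1.10389604] [[-0.02, -1.0, -0.0], [-0.98, 0.02, -0.2], [0.2, -0.0, -0.98]]
side 547.0410101961534 280.6573192935623 214.40322533229735 [0.28720344 1.03033881 0.88848241] [[-0.98, -0.19, 0.02], [-0.13, 0.61, -0.78], [0.14, -0.77, -0.63]]
wrist 296.90816214686987 274.73324306486825 212.7094375584346 [0.33969007 0.58894002 0.38397759] [[-0.41, -0.91, 0.0], [-0.88, 0.39, 0.27], [-0.24, 0.11, -0.96]]
```

View pics/top0.png

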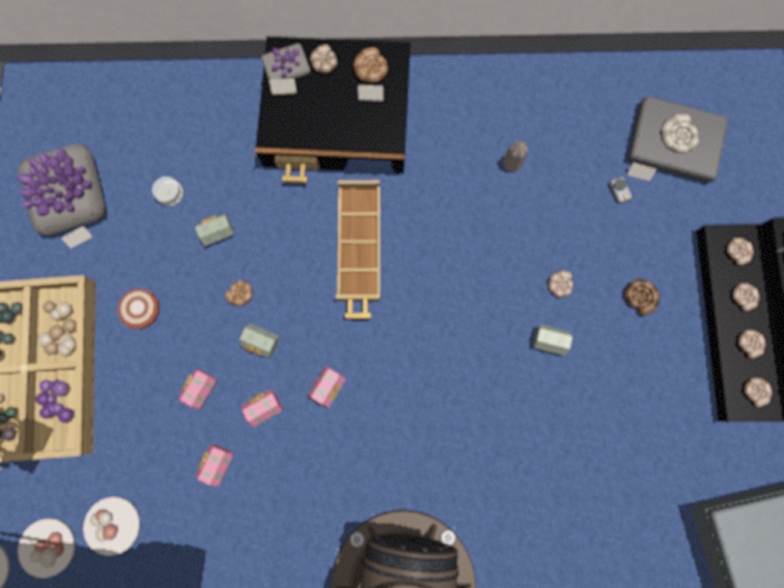

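View pics/side0.png

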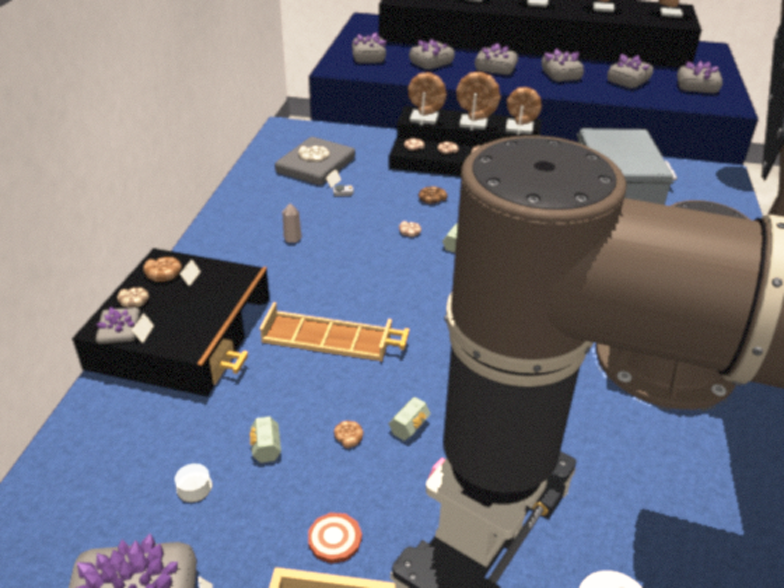

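```bash
cat > look.py <<'E'
from h import *
def crystals(f):
    W=world(f); hsv=cv2.cvtColor(f['img'],cv2.COLOR_RGB2HSV); out=[]
    m=((hsv[...,0]>30)&(hsv[...,0]<85)&(hsv[...,2]>70)&(hsv[...,1]>15)&(W[...,2]>.006)&(W[...,2]<.06)&(f['range_z']>0)).astype(np.uint8)
    n,l,st,c=cv2.connectedComponentsWithStats(m)
    for i in range(1,n):
        if st[i,4]<40: continue
        P=W[l==i]; t=P[P[:,2]>np.percentile(P[:,2],90)-.003]
        (cx,cy),(a,b),th=cv2.minAreaRect((t[:,:2]*1000).astype(np.float32))
        if a<b: a,b,th=b,a,th-90
        out.append((i,st[i].tolist(),[cx,cy],[a,b],th,np.percentile(P[:,2],90)))
    return out
E
python3 - <<'E'
from look import *
rows=[]
for n in['top','side']:
    f=np.load(n+'0.npy',allow_pickle=True).item()
    r=crystals(f); tiles=[]
    for c in r:
        print(n,c[1],np.round(c[2],1),np.round(c[3],1),round(c[4],1),round(c[5]*1000,1))
        x,y,w,h,a=c[1]; X=int(np.clip(x+w//2,22,537));Y=int(np.clip(y+h//2,22,397))
        if a>60: tiles.append(cv2.resize(f['img'][Y-22:Y+22,X-22:X+22,::-1],(250,250),interpolation=cv2.INTER_CUBIC))
    rows.append(np.hstack((tiles+[np.zeros((250,250,3),np.uint8)]*3)[:3]))
cv2.imwrite('pics/crops.png',np.vstack(rows))
f=np.load('top0.npy',allow_pickle=True).item(); W=world(f)
# tray & riser: wood mask
for name,(x0,y0,x1,y1) in {'tray':(225,120,290,235)}.items():
    s=W[y0:y1,x0:x1].reshape(-1,3); 
    for lo,hi in((.026,.036),(.003,.014)):
        t=s[(s[:,2]>lo)&(s[:,2]<hi)]; print(name,lo,len(t),cv2.minAreaRect((t[:,:2]*1000).astype(np.float32)),(t*1000).min(0).round(),(t*1000).max(0).round())
s=W[15:130,170:310].reshape(-1,3); t=s[(s[:,2]>.065)&(s[:,2]<.074)]
print('riser',len(t),cv2.minAreaRect((t[:,:2]*1000).astype(np.float32)),(t*1000).min(0).round(),(t*1000).max(0).round())
E
```

```text
top [140, 154, 26, 22, 336] [602.  322.5] [54.9 23.5] -66.8 38.5
top [0, 217, 15, 7, 66] [465.4 665.2] [32.3 15. ] 82.5 35.9
top [172, 232, 26, 23, 333] [401.5 238.6] [55.6 22.5] 64.3 38.4
top [382, 233, 26, 20, 383] [ 393.8 -263.7] [54.4 24.2] 76.1 38.8
top [0, 238, 9, 7, 44] [414.2 671.8] [12.9  9.2] -87.5 29.8
top [3, 291, 9, 7, 42] [289.1 649.6] [10.9 10.4] 58.3 32.3
side [317, 161, 9, 18, 98] [ 401.5 -251.4] [43.5 13.9] -83.4 38.8
side [279, 284, 28, 30, 390] [400.6 243.2] [56.  23.5] 64.9 38.2
side [180, 298, 20, 32, 487] [600.8 325.7] [56.7 23. ] -66.7 38.0
tray 0.026 262 ((580.0203857421875, 66.92871856689453), (110.91265106201172, 286.5198974609375), 78.51475524902344) [437. -16.  26.] [710. 105.  36.]
tray 0.003 2612 ((572.10595703125, 66.55203247070312), (165.47227478027344, 297.3104553222656), 88.92300415039062) [422. -19.   3.] [722. 146.  14.]
riser 6638 ((829.9773559570312, 106.00413513183594), (262.74359130859375, 229.08917236328125), 86.01303100585938) [708. -30.  65.] [952. 244.  74.]
```

View pics/crops.png

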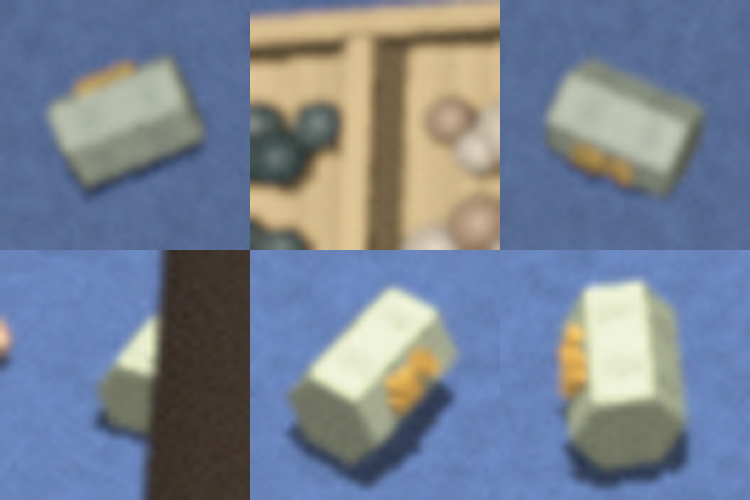

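```bash
cat > tray.py <<'E'
from h import *
def tray(f,reg=None):
    W=world(f); hsv=cv2.cvtColor(f['img'],cv2.COLOR_RGB2HSV)
    m=((hsv[...,0]>5)&(hsv[...,0]<26)&(hsv[...,1]>80)&(W[...,2]>.001)&(W[...,2]<.045)&(W[...,0]>.35)&(W[...,0]<.75)&(W[...,1]>-.06)&(W[...,1]<.16)).astype(np.uint8)
    n,l,st,c=cv2.connectedComponentsWithStats(m); i=1+np.argmax(st[1:,4])
    P=W[l==i]; return P,st[i]
def rect(P):
    (cx,cy),(a,b),th=cv2.minAreaRect((P[:,:2]*1000).astype(np.float32))
    if a<b:a,b,th=b,a,th-90
    return np.round([cx,cy,a,b,(th+90)%180-90],1)
E
python3 - <<'E'
from tray import *
for n in('top','side'):
    f=np.load(n+'0.npy',allow_pickle=True).item(); P,st=tray(f); print(n,st)
    body=P[P[:,2]<.014]; print('all',rect(P),'low',rect(body)); print('z pct',np.percentile(P[:,2]*1000,[5,50,95,99]).round(1))
    B=P[P[:,2]>.022]
    print('high',len(B)); 
    W=world(f); z=W[...,2]; hsv=cv2.cvtColor(f['img'],cv2.COLOR_RGB2HSV)
    m=(z>.064)&(z<.078)&(W[...,0]>.66)&(W[...,0]<1)&(W[...,1]>-.08)&(W[...,1]<.28)
    Q=W[m]; print('riser',rect(Q))
    # front edge fit: min x per y bin
    e=[]
    for y in np.arange(-.02,.235,.008):
        q=Q[abs(Q[:,1]-y)<.004]
        if len(q)>4: e.append((y,q[:,0].min()))
    e=np.array(e); k=np.polyfit(e[:,0],e[:,1],1); r=e[:,1]-np.polyval(k,e[:,0]); g=abs(r)<.003; k=np.polyfit(e[g,0],e[g,1],1); print('front x=%.4f + %.4f y  (yaw %.2f)'%(k[1],k[0],-np.degrees(np.arctan(k[0]))),g.sum(),len(g),Q[:,1].min(),Q[:,1].max())
E
```

```text
top [ 241  130   29   98 2368]
all [560.   68.2 246.4  68.9  -0.7] low [566.4  68.5 230.6  68.2  -0.7]
z pct [ 2.1  5.7 30.4 33.7]
high 258
riser [830.  106.  262.7 229.3  86.1]
front x=0.7085 + 0.0711 y  (yaw -4.07) 31 32 -0.030283815621973572 0.24386495300700126
side [ 186  217  106   40 2166]
all [ 5.600e+02  7.010e+01  2.479e+02  7.930e+01 -5.000e-01] low [ 5.754e+02  7.000e+01  2.128e+02  7.930e+01 -3.000e-01]
z pct [ 2.7  6.5 30.2 34.3]
high 248
riser [828.1 107.5 269.1 229.2  86. ]
front x=0.7080 + 0.0636 y  (yaw -3.64) 25 32 -0.03239715123524165 0.2477631047340541
```

```bash
cat > mv.py <<'E'
from h import *
from scipy.spatial.transform import Rotation as Ro
def pose():
    s=get_state(); return s['eef_pos'],Ro.from_euler('xyz',s['ee_rot']),s
def Rt(psi,lean=0,toward=None):
    """tool x at yaw psi(deg); up-vector (-z tool) leans by lean deg about the tool x towards horizontal dir 'toward'(angle deg)"""
    R=Ro.from_euler('z',psi,degrees=True)*Ro.from_euler('x',180,degrees=True)
    if lean:
        for s in(1,-1):
            Q=R*Ro.from_euler('x',s*lean,degrees=True)
            if -Q.as_matrix()[:2,2]@[np.cos(np.radians(toward)),np.sin(np.radians(toward))]>0: return Q
    return R
def row(g,R,ref=None):
    """row for grasp point g(mm, world) with tool rotation R"""
    p,R0,s=pose() if ref is None else ref
    tcp=np.array(g)/1000-R.apply([0,0,tcp_to_grasp])
    d=R0.inv().apply(tcp-p)*1000; rv=(R0.inv()*R).as_rotvec(degrees=True)
    n=int(max(np.ceil(np.linalg.norm(d)/62.5),np.ceil(np.linalg.norm(rv)/10.7)))
    return np.round(d,1).tolist(),np.round(rv,1).tolist(),'rows>=%d'%n
def up(R): return -R.as_matrix()[:,2]
def grasp(): p,R,s=pose(); return (p+R.apply([0,0,tcp_to_grasp]))*1000,R
E
python3 - <<'E'
from mv import *
print(pose()[1].as_matrix().round(2).tolist())
# D first look: hover over D and A
print('A hover',row([601,323,180],Rt(-67)))
R=Rt(-67,30,23); print('A lean hover',row(np.array([601,323,18])+up(R)*90,R))
E
```

```text
[[-0.4, -0.91, -0.0], [-0.91, 0.4, -0.0], [0.0, -0.0, -1.0]]
A hover ([136.1, -418.8, 64.9], [0.0, -0.1, -46.9], 'rows>=8')
A lean hover ([45.0, -503.9, 170.2], [-28.3, 12.2, -45.8], 'rows>=9')
```

Call:
drive_tool:
  moves:
    - [136, -419, 65, 0, 0, -47, -1]
    - [136, -419, 65, 0, 0, -47, -1]
    - [136, -419, 65, 0, 0, -47, -1]
    - [136, -419, 65, 0, 0, -47, -1]
    - [136, -419, 65, 0, 0, -47, -1]
    - [136, -419, 65, 0, 0, -47, -1]
    - [136, -419, 65, 0, 0, -47, -1]
    - [136, -419, 65, 0, 0, -47, -1]
    - [136, -419, 65, 0, 0, -47, -1]
    - [136, -419, 65, 0, 0, -47, -1]
  grip_force: 40

```text
t: 1.4
eef_pos: [0.6006, 0.3241, 0.3399]
ee_rot: [-3.141, 0.0, -1.166]
force: [-0.1, 0.5, 0.7]
width: 0.0877
```

Run:
```python
from mv import *
from look import crystals
print(grasp()[0],get_state()['ee_rot'],get_state()['q'])
for n in('top','side','wrist'):
    f=cam(n)
    for c in crystals(f):
        if c[1][4]>90 or n!='wrist': print(n,c[1],np.round(c[2],1),np.round(c[3],1),round(c[4],1),round(c[5]*1000,1))
    if n=='wrist': save(f,'w1.png',1)
    if n=='side': g=f['img'][120:210,270:410,::-1]; cv2.imwrite('pics/s1.png',cv2.resize(g,None,fx=4,fy=4,interpolation=cv2.INTER_CUBIC))
a=cv2.imread('pics/w1.png'); b=cv2.resize(cv2.imread('pics/s1.png'),(560,360))
cv2.imwrite('pics/c1.png',cv2.resize(np.vstack([a,b]),None,fx=.76,fy=.76))
```

```text
[600.65906307 324.17983279 180.62654963] [-3.14130029e+00  2.53587693e-04 -1.16630897e+00] [ 7.79673908e-01  4.13214784e-01 -5.65815290e-02 -1.44491835e-04
 -1.10063507e+00  1.19567517e+00]
top [140, 154, 27, 21, 325] [601.3 322. ] [54.8 23.5] -64.3 38.5
top [172, 232, 26, 23, 335] [401.5 238.1] [54.  24.4] 67.5 38.3
top [381, 233, 27, 20, 367] [ 393.2 -264.3] [53.  24.5] 73.7 38.6
side [317, 159, 19, 21, 239] [ 392.8 -259.8] [57.5 23.7] 74.5 38.0
side [279, 284, 27, 30, 385] [399.2 243.8] [57.9 25.7] 64.6 38.1
side [180, 299, 20, 30, 471] [600.5 327.7] [55.2 24.7] -68.4 38.0
wrist [247, 181, 57, 39, 1809] [603.1 326.3] [55.5 24.7] -68.4 36.8
```

View pics/c1.png

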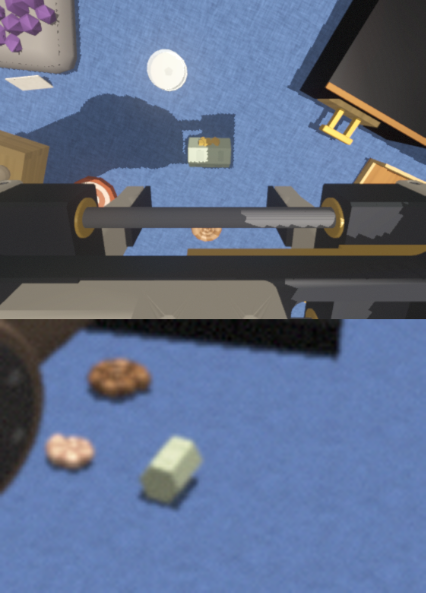

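```bash
cat >> look.py <<'E'
def cluster(f,c,r=.045):
    W=world(f); hsv=cv2.cvtColor(f['img'],cv2.COLOR_RGB2HSV)
    m=(hsv[...,0]>10)&(hsv[...,0]<28)&(hsv[...,1]>110)&(np.hypot(W[...,0]-c[0]/1000,W[...,1]-c[1]/1000)<r)&(W[...,2]>0)
    return m.sum(),(np.median(W[m],0)*1000).round(1) if m.sum() else None
E
python3 - <<'E'
from look import *
for n in('wrist','side','top'):
    f=cam(n)
    for c in((602,325),(400,240),(393,-262)): print(n,c,cluster(f,c))
from mv import *
R=Rt(-67.5,30,22.5); ref=pose(); c=np.array([602.,325,18])
print(row(c+up(R)*90,R,ref),row(c+up(R)*15,R,ref))
E
```

```text
wrist (602, 325) (np.int64(1746), array([627.6, 321.9, 255.6]))
wrist (400, 240) (np.int64(0), None)
wrist (393, -262) (np.int64(0), None)
side (602, 325) (np.int64(46), array([614.9, 335.2,  33. ]))
side (400, 240) (np.int64(52), array([385.1, 250.9,  30.5]))
side (393, -262) (np.int64(0), None)
top (602, 325) (np.int64(32), array([628.7, 305.7, 261. ]))
top (400, 240) (np.int64(22), array([387.1, 247.6,  32.5]))
top (393, -262) (np.int64(0), None)
([1.1, -126.1, 106.2], [-30.0, -0.2, 0.7], 'rows>=3') ([0.6, -88.6, 171.1], [-30.0, -0.2, 0.7], 'rows>=4')
```

Call:
drive_tool:
  moves:
    - [1, -126, 106, -30, 0, 0.7, -1]
    - [1, -126, 106, -30, 0, 0.7, -1]
    - [1, -126, 106, -30, 0, 0.7, -1]
    - [1, -126, 106, -30, 0, 0.7, -1]
    - [1, -107, 138, -30, 0, 0.7, -1]
    - [1, -89, 171, -30, 0, 0.7, -1]
    - [1, -89, 171, -30, 0, 0.7, -1]
    - [1, -89, 171, -30, 0, 0.7, -1]

```text
t: 2.7
eef_pos: [0.6842, 0.3579, 0.172]
ee_rot: [2.623, -0.003, -1.178]
force: [0.3, -0.3, 2.0]
width: 0.0878
```

Run:
```python
from mv import *
from look import crystals
g,R=grasp(); print(g,up(R),get_state()['force'])
f=cam('side'); save(f,'s2.png',3,(100,220,300,400)); 
for c in crystals(f): print(c[1],np.round(c[2],1),round(c[4],1))
```

```text
[611.38459302 327.29902709  33.7123613 ] [0.45714918 0.19208237 0.86840025] [ 0.32639077 -0.25818055  1.98272761]
[317, 159, 19, 20, 241] [ 392.7 -263.3] 74.1
[279, 284, 28, 29, 383] [399.9 242.6] 65.7
[182, 297, 18, 31, 330] [597.2 324.4] -57.2
```

View pics/s2.png

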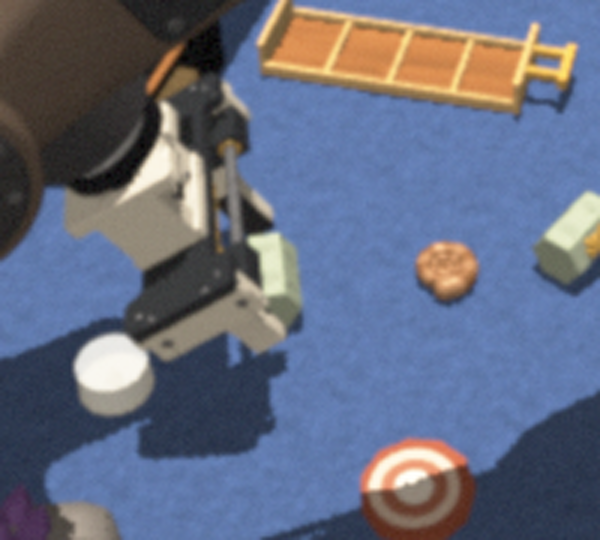

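Call:
drive_tool:
  moves:
    - [0, 0, 0, 0, 0, 0, 1]
    - [0, 0, 0, 0, 0, 0, 1]
    - [0, 0, 0, 0, 0, 0, 1]
    - [0, 0, 0, 0, 0, 0, 1]
    - [0, 0, 0, 0, 0, 0, 1]
    - [0, 0, 0, 0, 0, 0, 1]

```text
t: 3.5
eef_pos: [0.6836, 0.3573, 0.1687]
ee_rot: [2.618, -0.003, -1.179]
force: [-0.0, 0.6, 0.4]
width: 0.0556
```

```bash
cat > tr.py <<'E'
from mv import *
TO=np.array([577.,69,0]); TY=-.6
def cell(i): return TO+Ro.from_euler('z',TY,degrees=True).apply([[-77.5,-25.5,26.5,78.5][i],0,0])
E
python3 - <<'E'
from tr import *
ref=pose(); g,R=grasp(); print(g,ref[2]['width'])
off=R.inv().apply(g-np.array([602,325,18.]))  # grasp rel. centre, tool frame
print('off',off)
R2=Rt(-90+TY,30,180)
c=cell(3)+[0,0,22]
def G(c,R): return c+R.apply(off)
print(row(g+[0,0,90],R,ref)); print('above',row(G(c+[0,0,70],R2),R2,ref)); print('place',row(G(c+[0,0,1],R2),R2,ref))
print(c)
E
```

```text
[610.15852201 326.54114881  30.71522656] 0.05564258498383041
off [  1.72976165  -0.68679393 -15.07149118]
([0.3, 45.0, -77.9], [0.0, 0.0, 0.0], 'rows>=2')
above ([224.4, 224.7, 44.3], [59.1, -0.2, 24.1], 'rows>=6')
place ([224.2, 190.2, 104.0], [59.1, -0.2, 24.1], 'rows>=6')
[655.4956958   68.17796495  22.        ]
```

Call:
drive_tool:
  moves:
    - [0, 45, -78, 0, 0, 0, 1]
    - [0, 45, -78, 0, 0, 0, 1]
    - [0, 45, -78, 0, 0, 0, 1]
    - [223, 225, 44, 59, 0, 24, 1]
    - [223, 225, 44, 59, 0, 24, 1]
    - [223, 225, 44, 59, 0, 24, 1]
    - [223, 225, 44, 59, 0, 24, 1]
    - [223, 225, 44, 59, 0, 24, 1]
    - [223, 225, 44, 59, 0, 24, 1]
    - [223, 225, 44, 59, 0, 24, 1]
    - [223, 225, 44, 59, 0, 24, 1]
    - [223, 225, 44, 59, 0, 24, 1]

```text
t: 5.0
eef_pos: [0.5899, 0.0703, 0.2798]
ee_rot: [-2.669, -0.024, -1.585]
force: [2.0, -0.3, -0.5]
width: 0.0556
```

Run:
```python
from tr import *
from look import *
ref=pose(); g,R=grasp(); print(g,up(R),ref[2]['width'],ref[2]['q'].round(2))
off=np.array([0,-.7,-15.1]); R2=Rt(-90+TY,30,180); c=cell(3)+[0,0,22]
print('place',row(c+[0,0,1]+R2.apply(off),R2,ref))
f=cam('top'); g=f; save(f,'t3.png',4,(215,90,315,220))
s=cam('side'); save(s,'s3.png',4,(150,170,290,270))
a=cv2.imread('pics/t3.png'); b=cv2.imread('pics/s3.png'); 
H=max(a.shape[0],b.shape[0]); 
P=lambda i:cv2.copyMakeBorder(i,0,H-i.shape[0],0,0,cv2.BORDER_CONSTANT)
o=np.hstack([P(a),P(b)]); cv2.imwrite('pics/c3.png',cv2.resize(o,None,fx=.8,fy=.8))
print(cluster(s,(655,68),.06),crystals(s))
```

```text
[662.36123414  65.91244601 138.03672291] [-0.45486002  0.02776636  0.89012999] 0.05564078210434259 [ 0.14  0.21 -0.9   1.59 -0.09 -0.15]
place ([-1.0, 66.7, 84.3], [2.9, -1.3, 0.5], 'rows>=2')
(np.int64(790), array([646.5,  68.5,   6.1])) [(3, [317, 159, 19, 21, 237], [391.29547119140625, -259.6854248046875], [59.9722900390625, 24.5986270904541], 77.140380859375, np.float64(0.03775944401891029)), (6, [278, 284, 29, 30, 399], [401.06378173828125, 242.48651123046875], [55.88779067993164, 22.7388973236084], 62.922489166259766, np.float64(0.03825374274989721))]
```

View pics/c3.png

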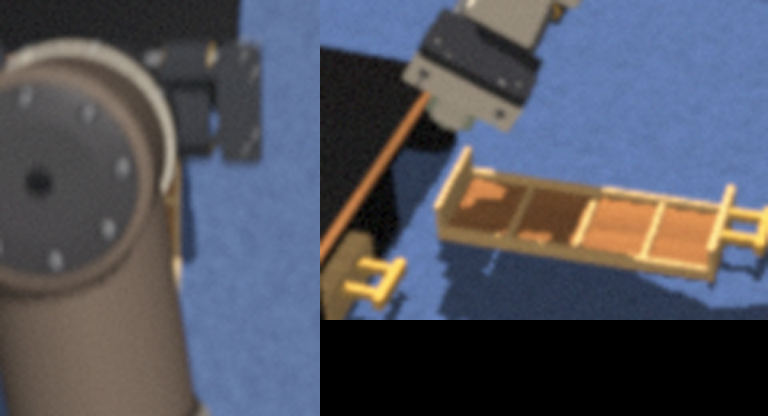

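Run:
```python
from tr import *
ref=pose(); off=np.array([0,-.7,-15.1]); R2=Rt(-90+TY,14,180); c=cell(3)+[0,0,22]
print(row(c+[0,0,60]+R2.apply(off),R2,ref)); print('place',row(c+[0,0,3]+R2.apply(off),R2,ref))
```

```text
([0.8, -11.4, 35.9], [-12.9, -1.4, 0.6], 'rows>=2')
place ([-0.7, 14.4, 86.8], [-12.9, -1.4, 0.6], 'rows>=2')
```

Call:
drive_tool:
  moves:
    - [1, -11, 36, -13, -1.4, 0.6, 1]
    - [1, -11, 36, -13, -1.4, 0.6, 1]
    - [1, -11, 36, -13, -1.4, 0.6, 1]
    - [1, -11, 36, -13, -1.4, 0.6, 1]
    - [1, -11, 36, -13, -1.4, 0.6, 1]

```text
t: 5.72
eef_pos: [0.6157, 0.0692, 0.2518]
ee_rot: [-2.9, 0.003, -1.584]
force: [1.8, -2.5, -0.4]
width: 0.0557
```

Run:
```python
from tr import *
ref=pose(); off=np.array([0,-.7,-15.1]); R2=Rt(-90+TY,14,180); c=cell(3)+[0,0,22]
print(grasp()[0],up(ref[1]),ref[2]['q'].round(2),ref[2]['qd'].round(2))
print(row(c+[0,0,60]+R2.apply(off),R2,ref)); print('place',row(c+[0,0,3]+R2.apply(off),R2,ref))
```

```text
[653.77396257  69.1397486   97.16836389] [-2.39074431e-01  7.57622133e-05  9.71001241e-01] [ 0.46  0.34 -0.5   0.21 -0.52  0.93] [ 0.39  0.19  0.67 -2.06 -0.75  1.65]
([0.6, 1.8, 0.0], [0.2, 0.1, -0.2], 'rows>=1')
place ([0.7, 15.4, 55.4], [0.2, 0.1, -0.2], 'rows>=1')
```

Call:
drive_tool:
  moves:
    - [0, 0, 0, 0, 0, 0, 1]
    - [0, 0, 0, 0, 0, 0, 1]
    - [0, 0, 0, 0, 0, 0, 1]
    - [0, 0, 0, 0, 0, 0, 1]

```text
t: 6.22
eef_pos: [0.617, 0.0675, 0.2543]
ee_rot: [-2.893, 0.0, -1.586]
force: [0.6, -0.1, -1.3]
width: 0.0556
```

Run:
```python
from tr import *
from look import *
ref=pose(); off=np.array([0,-.7,-15.1]); R2=Rt(-90+TY,14,180); c=cell(3)+[0,0,22]
print(grasp()[0],up(ref[1]),ref[2]['q'].round(2),ref[2]['qd'].round(2))
print('place',row(c+[0,0,3]+R2.apply(off),R2,ref))
f=cam('side'); save(f,'s4.png',4,(150,170,290,270));
```

```text
[656.13928578  66.9825588   99.87484743] [-0.24563703  0.00335147  0.96935608] [ 0.45  0.34 -0.5   0.23 -0.52  0.92] [ 0.   -0.    0.   -0.01 -0.   -0.  ]
place ([-1.0, 17.7, 57.3], [-0.2, -0.0, -0.3], 'rows>=1')
```

View pics/s4.png

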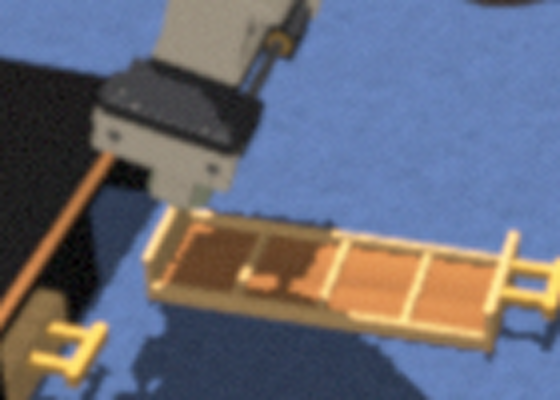

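Call:
drive_tool:
  moves:
    - [-1, 9, 29, 0, 0, -0.3, 1]
    - [-1, 14, 46, 0, 0, -0.3, 1]
    - [-1, 18, 57, 0, 0, -0.3, 1]
    - [-1, 18, 57, 0, 0, -0.3, 1]
    - [-1, 18, 57, 0, 0, -0.3, 1]

```text
t: 6.9
eef_pos: [0.6141, 0.0694, 0.1952]
ee_rot: [-2.893, -0.0, -1.58]
force: [-0.0, 0.1, -2.5]
width: 0.0554
```

Run:
```python
from tr import *
from look import *
ref=pose(); off=np.array([0,-.7,-15.1]); g,R=grasp()
print(g,g-R.apply(off),cell(3),ref[2]['force'],ref[2]['q'].round(2))
f=cam('side'); save(f,'s5.png',4,(150,170,290,270));
```

```text
[653.32991896  68.96420478  40.82603345] [656.37231979  68.93366298  26.0191815 ] [655.4956958   68.17796495   0.        ] [-0.02127389  0.12897296 -2.49109917] [ 0.45  0.41 -0.6   0.32 -0.35  0.82]
```

View pics/s5.png

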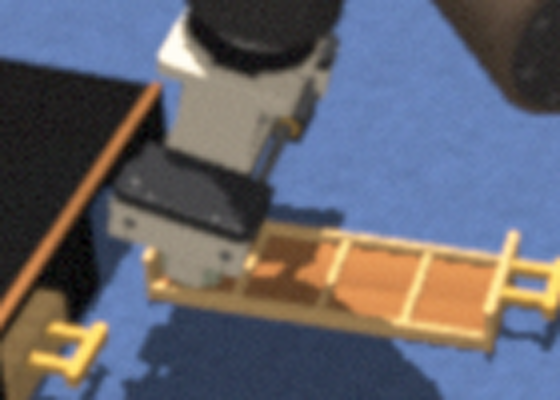

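Call:
drive_tool:
  moves:
    - [0, 0, 2, 0, 0, 0, 1]
    - [0, 0, 2, 0, 0, 0, -1]
    - [0, 0, 2, 0, 0, 0, -1]
    - [0, 0, 2, 0, 0, 0, -1]
    - [0, 0, 2, 0, 0, 0, -1]
    - [0, 0, 2, 0, 0, 0, -1]
    - [0, 0, -50, 0, 0, 0, -1]
    - [0, 0, -100, 0, 0, 0, -1]
    - [0, 0, -100, 0, 0, 0, -1]

```text
t: 8.07
eef_pos: [0.5899, 0.0703, 0.2959]
ee_rot: [-2.886, 0.003, -1.579]
force: [-0.5, 0.5, 0.1]
width: 0.0877
```

Run:
```python
from tr import *
from look import *
ref=pose();g,R=grasp(); print(g,ref[2]['q'].round(2))
f=cam('side')
for c in crystals(f): print(c[1],np.round(c[2],1),np.round(c[3]),round(c[4],1),c[5])
print(cluster(f,(655,68),.03))
save(f,'s6.png',4,(150,170,290,270))
# toward C
R1=Rt(-90-25,30,155); c=np.array([400.,241,18])
print(row(c+[0,0,162],Rt(-115),ref))
```

```text
[630.11769734  70.4260977  141.7898793 ] [ 0.48  0.25 -0.52  0.21 -0.59  0.92]
[317, 159, 19, 20, 239] [ 392.6 -261.4] [61. 23.] 73.7 0.03812725224716514
[193, 218, 21, 24, 247] [649.6  72. ] [57. 25.] -89.0 0.042266458560821785
[278, 284, 29, 30, 387] [399.7 242.8] [57. 23.] 66.4 0.038227317035793344
(np.int64(116), array([649.8,  72. ,  16.8]))
([-169.2, 174.3, -89.8], [-14.4, 3.3, 24.4], 'rows>=5')
```

View pics/s6.png

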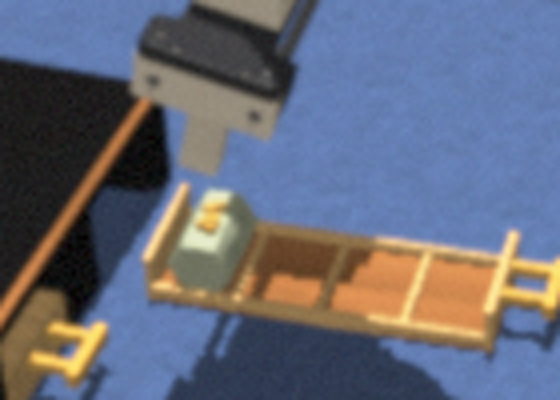

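Run:
```python
from tr import *
ref=pose(); R1=Rt(-114,15,156); c=np.array([400.,241,18])
print(row(c+up(R1)*110,R1,ref)); print(row(c+up(R1)*15,R1,ref))
```

```text
([-197.1, 250.8, -48.1], [0.6, 6.1, 22.7], 'rows>=6')
([-187.1, 251.9, 46.3], [0.6, 6.1, 22.7], 'rows>=6')
```

Call:
drive_tool:
  moves:
    - [-197, 251, -48, 0.6, 6, 23, -1]
    - [-197, 251, -48, 0.6, 6, 23, -1]
    - [-197, 251, -48, 0.6, 6, 23, -1]
    - [-197, 251, -48, 0.6, 6, 23, -1]
    - [-197, 251, -48, 0.6, 6, 23, -1]
    - [-197, 251, -48, 0.6, 6, 23, -1]
    - [-197, 251, -48, 0.6, 6, 23, -1]
    - [-197, 251, -48, 0.6, 6, 23, -1]

```text
t: 9.12
eef_pos: [0.3356, 0.2691, 0.2756]
ee_rot: [-2.883, -0.003, -1.993]
force: [0.2, 0.7, -0.3]
width: 0.0876
```

Run:
```python
from tr import *
from look import *
ref=pose();g,R=grasp(); print(g,up(R),ref[2]['q'].round(2),ref[2]['qd'].round(2))
for n in('top','side','wrist'):
    f=cam(n)
    for c in crystals(f): print(n,c[1],np.round(c[2],1),np.round(c[3]),round(c[4],1),c[5].round(4))
R1=Rt(-114,15,156); c=np.array([400.,241,18])
print(row(c+up(R1)*15,R1,ref))
```

```text
[372.62089575 251.97491368 121.58135087] [-0.23238159  0.10739008  0.9666779 ] [ 1.23  0.06 -0.88  0.41 -0.69 -0.41] [-0.04  0.    0.   -0.   -0.    0.  ]
top [244, 135, 22, 15, 247] [651.1  68.2] [53. 25.] 85.9 0.0428
top [0, 217, 15, 7, 70] [464.5 657.9] [19. 15.] 86.6 0.0354
top [172, 233, 26, 17, 285] [401.7 237.6] [56. 24.] 73.7 0.0384
top [381, 233, 27, 20, 384] [ 394.3 -263.7] [53. 25.] 74.5 0.0388
top [0, 238, 9, 7, 48] [413.7 673. ] [20. 12.] 88.6 0.0282
top [0, 291, 12, 12, 85] [283.8 655.4] [27. 14.] -52.4 0.0335
side [193, 218, 21, 24, 255] [650.4  72.5] [61. 25.] 88.3 0.0415
side [279, 290, 22, 24, 282] [403.5 249.9] [42. 24.] 68.7 0.0383
wrist [238, 191, 69, 48, 2910] [402.1 241.6] [55. 24.] 65.5 0.0368
wrist [415, 223, 14, 11, 125] [339.3 131.4] [8. 3.] -33.8 0.0317
wrist [440, 224, 15, 8, 92] [334.3 117.6] [12.  5.] 58.4 0.0372
wrist [411, 256, 11, 8, 62] [316.9 146.5] [5. 3.] -32.1 0.0299
([-0.9, -1.5, 92.7], [0.2, -0.2, -0.2], 'rows>=2')
```

Call:
drive_tool:
  moves:
    - [-1, -3, 40, 0, 0, 0, -1]
    - [-1, -3, 75, 0, 0, 0, -1]
    - [-1, -3, 94, 0, 0, 0, -1]
    - [-1, -3, 94, 0, 0, 0, -1]
    - [-1, -3, 94, 0, 0, 0, 1]
    - [-1, -3, 94, 0, 0, 0, 1]
    - [-1, -3, 94, 0, 0, 0, 1]
    - [-1, -3, 94, 0, 0, 0, 1]
    - [-1, -3, 94, 0, 0, 0, 1]
    - [-1, -3, 94, 0, 0, 0, 1]

```text
t: 10.52
eef_pos: [0.3645, 0.262, 0.191]
ee_rot: [-2.888, -0.007, -1.997]
force: [-4.9, -2.6, 8.0]
width: 0.0554
```

Run:
```python
from tr import *
ref=pose(); g,R=grasp(); print(g,ref[2]['width'],ref[2]['force'])
off=R.inv().apply(g-np.array([401.5,241.3,18.])); print('off',off); off[0]=0
R2=Rt(-90+TY,33,0); c=cell(0)+[0,0,22]
print(row(g+[0,0,80],R,ref)); print('above',row(c+[0,0,70]+R2.apply(off),R2,ref))
```

```text
[400.45977251 244.49339405  36.80519491] 0.055399433800631004 [-4.91139762 -2.55763204  7.97111839]
off [ -2.33880573  -2.52718337 -18.78985169]
([0.6, -20.1, -77.4], [0.0, 0.0, 0.0], 'rows>=2')
above ([79.7, -295.8, 26.7], [-46.7, 3.5, -24.2], 'rows>=5')
```

Run:
```python
from h import *
f=cam('side'); save(f,'s7.png',4,(220,230,380,370))
```

```text
(no output)
```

View pics/s7.png

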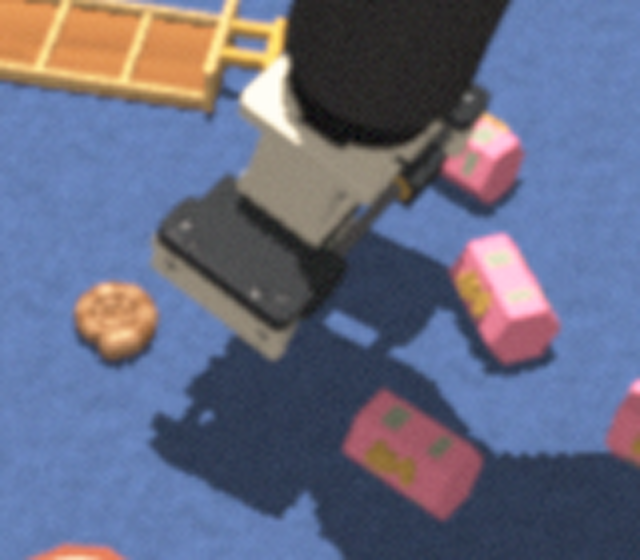

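Call:
drive_tool:
  moves:
    - [0, -20, -77, 0, 0, 0, 1]
    - [0, -20, -77, 0, 0, 0, 1]
    - [0, -20, -77, 0, 0, 0, 1]
    - [80, -296, 27, -47, 3.5, -24, 1]
    - [80, -296, 27, -47, 3.5, -24, 1]
    - [80, -296, 27, -47, 3.5, -24, 1]
    - [80, -296, 27, -47, 3.5, -24, 1]
    - [80, -296, 27, -47, 3.5, -24, 1]
    - [80, -296, 27, -47, 3.5, -24, 1]
    - [80, -296, 27, -47, 3.5, -24, 1]
    - [80, -296, 27, -47, 3.5, -24, 1]

```text
t: 11.95
eef_pos: [0.5995, 0.0667, 0.2354]
ee_rot: [2.556, -0.002, -1.589]
force: [0.1, 0.2, -2.1]
width: 0.0559
```

Run:
```python
from tr import *
from look import *
ref=pose(); g,R=grasp(); print(g,up(R),ref[2]['width'],ref[2]['force'],ref[2]['q'].round(2))
W0=None
for n in('top','side','wrist'):
    f=cam(n)
    for c in crystals(f): print(n,c[1],np.round(c[2],1),np.round(c[3]),round(c[4],1),c[5].round(4))
    W=world(f); hsv=cv2.cvtColor(f['img'],cv2.COLOR_RGB2HSV)
    m=(hsv[...,0]>28)&(hsv[...,0]<85)&(hsv[...,1]>15)&(hsv[...,2]>70)&(np.abs(W*1000-(g-R.apply([0,0,-15]))).max(-1)<45)
    print(n,m.sum(),(W[m]*1000).mean(0).round(),np.percentile(W[m]*1000,[3,97],axis=0).round() if m.sum() else '')
    if n=='wrist': save(f,'w8.png')
    if n=='side': save(f,'s8.png',4,(220,190,360,290))
a=cv2.imread('pics/w8.png');b=cv2.imread('pics/s8.png');cv2.imwrite('pics/c8.png',cv2.resize(np.vstack([a,b]),None,fx=.72,fy=.72))
```

```text
[511.51197271  68.01324731 102.55267459] [ 0.55225265 -0.00817491  0.83363672] 0.05585126593628553 [ 0.12600705  0.24545514 -2.05719077] [ 0.36  0.58 -0.03 -0.2  -1.51  1.26]
top [7, 217, 8, 8, 43] [465.3 656.2] [16. 12.] -26.6 0.0359
top [381, 233, 27, 20, 332] [ 393.9 -264.3] [53. 25.] 75.9 0.0386
top 341 [498.  67. 103.] [[481.  39.  91.]
 [517.  94. 111.]]
side [317, 159, 19, 21, 240] [ 393.5 -260.2] [61. 24.] 73.6 0.0379
side [193, 218, 21, 24, 252] [648.8  71. ] [58. 26.] 89.6 0.0418
side 242 [493.  78. 100.] [[480.  44.  78.]
 [512. 101. 111.]]
wrist 4405 [516.  71.  93.] [[512.  45.  77.]
 [520.  97. 102.]]
```

View pics/c8.png

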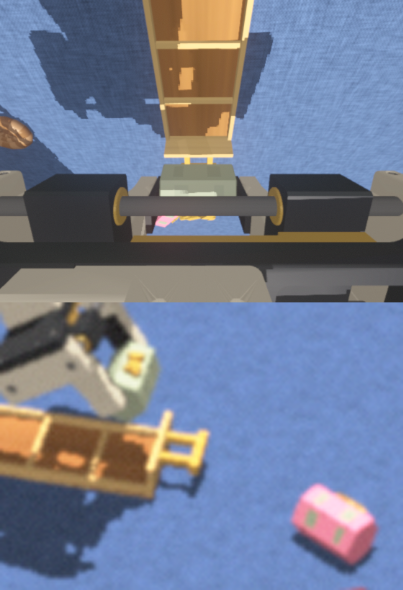

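Run:
```python
from tr import *
ref=pose(); g,R=grasp(); print(row(g+[0,1.3,-62],R,ref))
```

```text
([-1.3, -34.0, 51.9], [0.0, 0.0, 0.0], 'rows>=1')
```

Call:
drive_tool:
  moves:
    - [-1, -17, 26, 0, 0, 0, 1]
    - [-1, -26, 40, 0, 0, 0, 1]
    - [-1, -34, 52, 0, 0, 0, 1]
    - [-1, -34, 52, 0, 0, 0, 1]
    - [-1, -34, 52, 0, 0, 0, 1]

```text
t: 12.72
eef_pos: [0.5992, 0.0698, 0.1777]
ee_rot: [2.562, 0.001, -1.585]
force: [0.2, 0.0, -1.8]
width: 0.0557
```

Run:
```python
from tr import *
from look import *
ref=pose(); g,R=grasp(); print(g,ref[2]['width'],ref[2]['force'])
f=cam('side'); W=world(f); hsv=cv2.cvtColor(f['img'],cv2.COLOR_RGB2HSV)
m=(hsv[...,0]>28)&(hsv[...,0]<85)&(hsv[...,1]>15)&(hsv[...,2]>70)&(np.abs(W*1000-(g-R.apply([0,0,-15]))).max(-1)<45)
print(m.sum(),np.percentile(W[m]*1000,[3,97],axis=0).round())
print(row(g+[0,0,-2],R,ref),row(g+up(R)*90,R,ref))
```

```text
[511.9157403   71.09723944  44.43252098] 0.05572142325094694 [ 0.23164721  0.04094588 -1.84107519]
220 [[481.  45.  22.]
 [513. 102.  52.]]
([0.0, -1.1, 1.7], [0.0, 0.0, 0.0], 'rows>=1') ([-0.0, -0.0, -90.0], [0.0, 0.0, 0.0], 'rows>=2')
```

Call:
drive_tool:
  moves:
    - [0, -3, 5, 0, 0, 0, 1]
    - [0, -3, 5, 0, 0, 0, 1]
    - [0, -3.5, 6, 0, 0, 0, -1]
    - [0, -3.5, 6, 0, 0, 0, -1]
    - [0, -3.5, 6, 0, 0, 0, -1]
    - [0, -3.5, 6, 0, 0, 0, -1]
    - [0, -3.5, 6, 0, 0, 0, -1]
    - [0, -3, -40, 0, 0, 0, -1]
    - [0, -3, -90, 0, 0, 0, -1]
    - [0, -3, -90, 0, 0, 0, -1]

```text
t: 14.02
eef_pos: [0.6531, 0.0688, 0.2542]
ee_rot: [2.568, 0.002, -1.585]
force: [0.2, 0.2, -0.4]
width: 0.0878
```

Run:
```python
from tr import *
from look import *
ref=pose();g,R=grasp(); print(g,ref[2]['q'].round(2))
for n in('side','top'):
    f=cam(n)
    for c in crystals(f): print(n,c[1],np.round(c[2],1),np.round(c[3]),round(c[4],1),c[5].round(4))
    if n=='side': save(f,'s9.png',4,(180,190,320,290)); print(cluster(f,(500,69),.02))
# hover D upright, offset so the wrist cam sees it
c=np.array([393.5,-263,160]); 
for psi in(-106,): print(row(c,Rt(psi),ref))
```

```text
[566.65976413  70.2841796  120.38837903] [ 0.34  0.63  0.11 -0.19 -1.6   1.27]
side [317, 159, 19, 21, 235] [ 392.5 -259.4] [57. 23.] 72.8 0.0381
side [193, 218, 21, 24, 248] [648.6  71.2] [57. 25.] -88.1 0.0418
side [254, 226, 19, 25, 257] [502.9  75.7] [59. 24.] -89.4 0.0418
(np.int64(35), array([500.6,  71.9,  44.1]))
top [245, 144, 21, 5, 80] [640.6  58.6] [33.  7.] -84.6 0.0401
top [243, 193, 23, 15, 260] [502.3  70.3] [53. 23.] 89.0 0.043
top [381, 233, 27, 20, 324] [ 394.6 -263.1] [53. 25.] 73.3 0.0385
([335.4, 249.7, 83.0], [32.7, -4.2, 14.8], 'rows>=7')
```

View pics/s9.png

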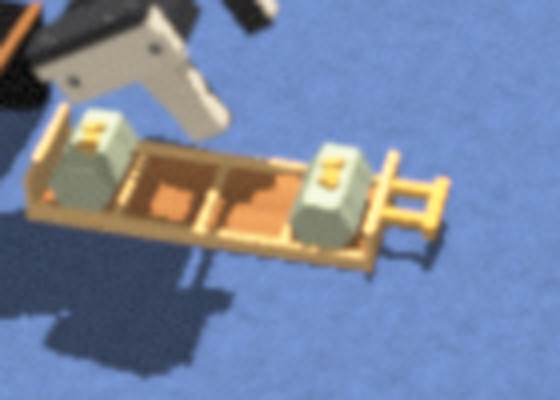

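Run:
```python
from tr import *
ref=pose(); R1=Rt(-106,25,-16); c=np.array([393.5,-262,18])
print(row(c+up(R1)*110,R1,ref))
```

```text
([364.3, 125.5, 68.1], [8.2, -7.3, 13.3], 'rows>=7')
```

Call:
drive_tool:
  moves:
    - [60, 20, -20, 0, 0, 0, -1]
    - [364, 125, 68, 8, -7, 13, -1]
    - [364, 125, 68, 8, -7, 13, -1]
    - [364, 125, 68, 8, -7, 13, -1]
    - [364, 125, 68, 8, -7, 13, -1]
    - [364, 125, 68, 8, -7, 13, -1]
    - [364, 125, 68, 8, -7, 13, -1]
    - [364, 125, 68, 8, -7, 13, -1]
    - [364, 125, 68, 8, -7, 13, -1]
    - [364, 125, 68, 8, -7, 13, -1]

```text
t: 15.38
eef_pos: [0.5043, -0.2919, 0.262]
ee_rot: [2.702, -0.003, -1.841]
force: [-0.5, -0.2, 0.5]
width: 0.0877
```

Run:
```python
from tr import *
from look import *
ref=pose();g,R=grasp(); print(g,up(R),ref[2]['q'].round(2))
for n in('side','top','wrist'):
    f=cam(n)
    for c in crystals(f):
        if n!='wrist' or c[1][4]>300: print(n,c[1],np.round(c[2],1),np.round(c[3]),round(c[4],1),c[5].round(4)); cc=c[1]
    W=world(f);hsv=cv2.cvtColor(f['img'],cv2.COLOR_RGB2HSV)
    m=(hsv[...,0]>8)&(hsv[...,0]<28)&(hsv[...,1]>90)&(np.hypot(W[...,0]-.3935,W[...,1]+.263)<.06)&(W[...,2]>-.01)&(W[...,2]<.05)
    print(n,'brass',m.sum(),(np.median(W[m],0)*1000).round(1) if m.sum() else '')
x,y,w,h,_=cc; save(f,'w10.png',5,(max(x-20,0),max(y-20,0),x+w+20,y+h+20))
```

```text
[ 438.77367791 -274.28567842  117.88894707] [ 0.41127301 -0.11084015  0.90474802] [-0.2   0.48 -0.19 -0.03 -1.34  1.51]
side [316, 159, 20, 20, 242] [ 391.7 -260.3] [55. 24.] 74.1 0.0387
side [193, 218, 21, 24, 261] [650.6  70.6] [60. 26.] -87.9 0.0415
side [254, 226, 19, 25, 269] [502.6  72.4] [58. 26.] 89.9 0.0413
side brass 0 
top [244, 135, 23, 15, 251] [650.7  67.1] [55. 26.] 89.2 0.0424
top [243, 193, 23, 11, 137] [503.5  69.2] [51. 20.] 88.4 0.0426
top [0, 217, 15, 9, 63] [462.7 665.1] [33. 14.] -74.1 0.0355
top [0, 238, 9, 7, 47] [414.3 673.2] [19. 12.] 33.3 0.0282
top [0, 291, 12, 12, 81] [283.3 653.6] [28. 13.] -58.9 0.0343
top brass 0 
wrist [243, 194, 69, 44, 2840] [ 395.9 -263.4] [55. 24.] 75.1 0.0363
wrist brass 191 [ 414.1 -267.    12.3]
```

View pics/w10.png

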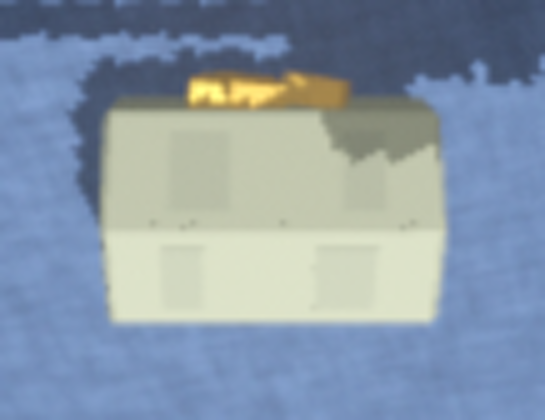

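Run:
```python
from tr import *
ref=pose(); R1=Rt(-105,42,-15); c=np.array([395.,-263,18])
print(row(c+up(R1)*80,R1,ref));print(row(c+up(R1)*15,R1,ref))
```

```text
([-0.6, -70.9, 40.0], [-16.8, 0.1, -0.5], 'rows>=2')
([-0.4, -52.1, 102.2], [-16.8, 0.1, -0.5], 'rows>=2')
```

Call:
drive_tool:
  moves:
    - [-0.5, -71, 40, -17, 0, -0.5, -1]
    - [-0.5, -71, 40, -17, 0, -0.5, -1]
    - [-0.5, -71, 40, -17, 0, -0.5, -1]
    - [-0.5, -62, 71, -17, 0, -0.5, -1]
    - [-0.5, -52, 102, -17, 0, -0.5, -1]
    - [-0.5, -52, 102, -17, 0, -0.5, -1]
    - [-0.5, -52, 102, -17, 0, -0.5, 1]
    - [-0.5, -52, 102, -17, 0, -0.5, 1]
    - [-0.5, -52, 102, -17, 0, -0.5, 1]
    - [-0.5, -52, 102, -17, 0, -0.5, 1]
    - [-0.5, -52, 102, -17, 0, -0.5, 1]
    - [-0.5, -52, 102, -17, 0, -0.5, 1]

```text
t: 17.02
eef_pos: [0.5075, -0.2941, 0.1481]
ee_rot: [2.406, 0.001, -1.835]
force: [2.7, 0.3, 5.5]
width: 0.0558
```

Run:
```python
from tr import *
ref=pose(); g,R=grasp(); print(g,up(R),ref[2]['width'],ref[2]['force'],ref[2]['q'].round(2))
off=R.inv().apply(g-np.array([395.,-263,18])); print('off',off); off[0]=0
R2=Rt(-90,10,180); c=np.array([500,-130,18.])
print(row(g+[0,0,80],R,ref)); print('above',row(c+[0,0,70]+R2.apply(off),R2,ref))
```

```text
[ 404.29573171 -266.0038247    30.0022048 ] [ 0.64784516 -0.17624326  0.74110388] 0.05575277329516384 [2.70256134 0.29930557 5.45499648] [-0.21  0.72 -0.15 -0.04 -1.45  1.53]
off [  0.45705603   0.82697688 -15.44647921]
([-0.1, 53.7, -59.3], [0.0, 0.0, 0.0], 'rows>=2')
above ([-148.4, 134.5, -29.0], [51.9, 4.4, -15.1], 'rows>=6')
```

Call:
drive_tool:
  moves:
    - [0, 54, -59, 0, 0, 0, 1]
    - [0, 54, -59, 0, 0, 0, 1]
    - [0, 54, -59, 0, 0, 0, 1]
    - [-148, 134, -29, 52, 4.4, -15, 1]
    - [-148, 134, -29, 52, 4.4, -15, 1]
    - [-148, 134, -29, 52, 4.4, -15, 1]
    - [-148, 134, -29, 52, 4.4, -15, 1]
    - [-148, 134, -29, 52, 4.4, -15, 1]
    - [-148, 134, -29, 52, 4.4, -15, 1]
    - [-148, 134, -29, 52, 4.4, -15, 1]
    - [-148, 134, -29, 52, 4.4, -15, 1]

```text
t: 18.4
eef_pos: [0.4696, -0.1306, 0.2589]
ee_rot: [-2.968, -0.0, -1.573]
force: [0.4, 0.5, -0.7]
width: 0.056
```

Run:
```python
from tr import *
ref=pose(); g,R=grasp(); print(g,up(R),ref[2]['width'],ref[2]['force'],ref[2]['q'].round(2),ref[2]['qd'].round(2))
off=np.array([0,.8,-15.4])
R2=Rt(-90,10,180); c=np.array([500,-130,18.])
print('now',g-R.apply(off)); print('place',row(c+[0,0,2.5]+R2.apply(off),R2,ref))
```

```text
[ 496.99363906 -130.64934358  101.95682964] [-1.72257640e-01  6.12709448e-04  9.85051740e-01] 0.05596455608798353 [ 0.41303616  0.47998533 -0.65871258] [ 0.14  0.16 -0.68  0.05 -0.57  1.39] [ 0.   -0.   -0.    0.    0.02 -0.  ]
now [ 500.43444531 -130.66088326   86.92483978]
place ([-0.6, 12.1, 65.4], [0.1, -0.0, -0.2], 'rows>=2')
```

Call:
drive_tool:
  moves:
    - [0, 6, 32, 0, 0, 0, 1]
    - [0, 9, 50, 0, 0, 0, 1]
    - [0, 12, 65, 0, 0, 0, 1]
    - [0, 12, 67, 0, 0, 0, 1]
    - [0, 12, 67, 0, 0, 0, 1]
    - [0, 12, 67, 0, 0, 0, -1]
    - [0, 12, 67, 0, 0, 0, -1]
    - [0, 12, 67, 0, 0, 0, -1]
    - [0, 12, 67, 0, 0, 0, -1]
    - [0, 12, 67, 0, 0, 0, -1]
    - [0, 6, 20, 0, 0, 0, -1]
    - [0, 0, -30, 0, 0, 0, -1]

```text
t: 19.9
eef_pos: [0.4633, -0.1303, 0.2895]
ee_rot: [-2.968, -0.0, -1.572]
force: [1.6, 0.6, -0.5]
width: 0.0875
```

Run:
```python
from tr import *
from look import *
ref=pose();g,R=grasp(); print(g,up(R),ref[2]['q'].round(2))
for n in('side','top','wrist'):
    f=cam(n)
    for c in crystals(f):
        if n!='wrist' or c[1][4]>300: print(n,c[1],np.round(c[2],1),np.round(c[3]),round(c[4],1),c[5].round(4))
    W=world(f);hsv=cv2.cvtColor(f['img'],cv2.COLOR_RGB2HSV)
    m=(hsv[...,0]>8)&(hsv[...,0]<28)&(hsv[...,1]>90)&(np.hypot(W[...,0]-.5,W[...,1]+.13)<.06)&(W[...,2]>-.01)&(W[...,2]<.05)
    print(n,'brass',m.sum(),(np.median(W[m],0)*1000).round(1) if m.sum() else '')
R1=Rt(-90,42,0); c=np.array([501.,-130,18])
print(row(c+up(R1)*90,R1,ref));print(row(c+up(R1)*15,R1,ref))
```

```text
[ 490.87394645 -130.41715066  132.61224497] [-1.73205520e-01  5.90778061e-04  9.84885526e-01] [ 0.15  0.1  -0.65  0.04 -0.65  1.39]
side [273, 182, 17, 21, 251] [ 495.1 -124.9] [55. 23.] 88.3 0.038
side [193, 218, 21, 24, 252] [650.5  71. ] [59. 26.] -85.1 0.0417
side [254, 226, 19, 25, 266] [501.7  72.9] [58. 25.] 88.1 0.0418
side brass 13 [ 511.1 -121.1   34.6]
top [244, 135, 22, 15, 245] [650.   68.1] [53. 24.] -87.5 0.0427
top [0, 217, 15, 11, 72] [459.4 660.5] [30. 12.] -51.9 0.0358
top [0, 237, 9, 8, 48] [414.8 673.9] [21. 12.] 65.6 0.0279
top [0, 291, 12, 12, 84] [283.9 655.4] [22. 20.] 8.8 0.033
top brass 0 
wrist [0, 33, 83, 49, 2302] [652.1  67. ] [52. 25.] 88.9 0.0407
wrist [4, 205, 90, 36, 2098] [506.8  71.4] [56. 21.] 88.8 0.0405
wrist [243, 213, 65, 44, 2406] [ 497.7 -129.3] [55. 25.] -89.9 0.0368
wrist brass 306 [ 514.7 -128.4   31.7]
([-0.6, -186.5, 120.4], [-52.0, -0.0, -0.1], 'rows>=5')
([-0.6, -127.4, 166.6], [-52.0, -0.0, -0.1], 'rows>=5')
```

Call:
drive_tool:
  moves:
    - [-1, -183, 120, -52, 0, 0, -1]
    - [-1, -183, 120, -52, 0, 0, -1]
    - [-1, -183, 120, -52, 0, 0, -1]
    - [-1, -183, 120, -52, 0, 0, -1]
    - [-1, -183, 120, -52, 0, 0, -1]
    - [-1, -183, 120, -52, 0, 0, -1]
    - [-1, -183, 120, -52, 0, 0, -1]
    - [-1, -155, 143, -52, 0, 0, -1]
    - [-1, -124, 167, -52, 0, 0, -1]
    - [-1, -124, 167, -52, 0, 0, -1]
    - [-1, -124, 167, -52, 0, 0, -1]
    - [-1, -124, 167, -52, 0, 0, -1]

```text
t: 21.55
eef_pos: [0.6159, -0.1296, 0.1479]
ee_rot: [2.414, -0.0, -1.572]
force: [0.6, -0.3, -0.1]
width: 0.0875
```

Call:
drive_tool:
  moves:
    - [0, 0, 0, 0, 0, 0, 1]
    - [0, 0, 0, 0, 0, 0, 1]
    - [0, 0, 0, 0, 0, 0, 1]
    - [0, 0, 0, 0, 0, 0, 1]
    - [0, 0, 0, 0, 0, 0, 1]
    - [0, 0, 0, 0, 0, 0, 1]

```text
t: 22.3
eef_pos: [0.615, -0.1296, 0.1462]
ee_rot: [2.41, -0.0, -1.572]
force: [0.2, -0.5, -0.5]
width: 0.056
```

Run:
```python
from tr import *
ref=pose(); g,R=grasp(); print(g,up(R),ref[2]['width'],ref[2]['force'],ref[2]['q'].round(2))
off=R.inv().apply(g-np.array([497.7,-129,18])); print('off',off); off[0]=0
R2=Rt(-90+TY,13,180); c=cell(2)+[0,0,22]; print(c)
print(row(g+[0,0,90],R,ref)); print('above',row(c+[0,0,70]+R2.apply(off),R2,ref))
```

```text
[ 508.64860865 -129.49016536   27.64604148] [ 0.66768305 -0.00076544  0.74444527] 0.05595569459497549 [ 0.20680515 -0.46367811 -0.48463179] [ 0.08  0.77 -0.03 -0.06 -1.51  1.51]
off [  0.47716092  -1.71067655 -14.49152556]
[603.49854699  68.72249772  22.        ]
([0.0, 60.1, -67.0], [0.0, 0.0, 0.0], 'rows>=2')
above ([-198.6, 113.8, -53.1], [54.9, -0.1, 0.5], 'rows>=6')
```

Call:
drive_tool:
  moves:
    - [0, 60, -67, 0, 0, 0, 1]
    - [0, 60, -67, 0, 0, 0, 1]
    - [0, 60, -67, 0, 0, 0, 1]
    - [-199, 114, -53, 55, 0, 0.5, 1]
    - [-199, 114, -53, 55, 0, 0.5, 1]
    - [-199, 114, -53, 55, 0, 0.5, 1]
    - [-199, 114, -53, 55, 0, 0.5, 1]
    - [-199, 114, -53, 55, 0, 0.5, 1]
    - [-199, 114, -53, 55, 0, 0.5, 1]
    - [-199, 114, -53, 55, 0, 0.5, 1]
    - [-199, 114, -53, 55, 0, 0.5, 1]
    - [-199, 114, -53, 55, 0, 0.5, 1]

```text
t: 23.8
eef_pos: [0.5667, 0.0693, 0.2616]
ee_rot: [-2.914, -0.003, -1.582]
force: [-0.6, -0.1, -1.9]
width: 0.0555
```

Run:
```python
from tr import *
from look import *
ref=pose(); g,R=grasp(); print(g,up(R),ref[2]['width'],ref[2]['force'],ref[2]['q'].round(2),ref[2]['qd'].round(2))
off=np.array([0,-1.7,-14.5]); print('now',g-R.apply(off))
R2=Rt(-90+TY,13,180); c=cell(2)+[0,0,22]
f=cam('side');W=world(f); hsv=cv2.cvtColor(f['img'],cv2.COLOR_RGB2HSV)
m=(hsv[...,0]>28)&(hsv[...,0]<85)&(hsv[...,1]>15)&(hsv[...,2]>70)&(np.abs(W*1000-(g-R.apply([0,0,-15]))).max(-1)<40)
print(m.sum(),np.percentile(W[m]*1000,[3,97],axis=0).round())
print('place',row(c+[0,0,3]+R2.apply(off),R2,ref))
```

```text
[602.65148114  68.45792647 106.41245332] [-0.22556871  0.00501852  0.97421434] 0.05553147449758295 [-0.61182796 -0.14729613 -1.85192166] [ 0.5   0.26 -0.6   0.23 -0.52  0.88] [ 0.   -0.   -0.01  0.01  0.01 -0.01]
now [604.26614549  68.4022743   91.90280957]
20 [[585.  94.  79.]
 [597.  99.  96.]]
place ([-0.0, 15.7, 65.0], [-0.0, -0.2, 0.0], 'rows>=2')
```

Call:
drive_tool:
  moves:
    - [0, 8, 32, 0, 0, 0, 1]
    - [0, 12, 50, 0, 0, 0, 1]
    - [0, 16, 65, 0, 0, 0, 1]
    - [0, 16, 68, 0, 0, 0, 1]
    - [0, 16, 68, 0, 0, 0, 1]
    - [0, 16, 68, 0, 0, 0, -1]
    - [0, 16, 68, 0, 0, 0, -1]
    - [0, 16, 68, 0, 0, 0, -1]
    - [0, 16, 68, 0, 0, 0, -1]
    - [0, 16, 68, 0, 0, 0, -1]
    - [0, 10, 20, 0, 0, 0, -1]
    - [0, 0, -30, 0, 0, 0, -1]

```text
t: 25.35
eef_pos: [0.5585, 0.0697, 0.2914]
ee_rot: [-2.915, -0.003, -1.58]
force: [1.8, 0.8, 0.4]
width: 0.0874
```

Run:
```python
from tr import *
from look import *
from tray import *
ref=pose();g,R=grasp(); print(g,ref[2]['q'].round(2))
f=cam('side'); save(f,'s11.png',4,(180,190,320,290))
for c in crystals(f): print(c[1],np.round(c[2],1),np.round(c[3]),round(c[4],1),c[5].round(4),cluster(f,c[2],.02))
P,st=tray(f); print(rect(P))
R1=Rt(-180+-.6); print('hover handle area',row([440,70,140],R1,ref))
```

```text
[594.20597501  68.88753718 136.1514432 ] [ 0.51  0.21 -0.57  0.2  -0.6   0.9 ]
[193, 218, 21, 24, 258] [649.7  70.9] [59. 25.] 88.2 0.0418 (np.int64(39), array([648.1,  72.9,  43.9]))
[214, 221, 20, 24, 226] [599.   70.5] [58. 23.] 86.1 0.0417 (np.int64(42), array([597.6,  71.2,  44.5]))
[254, 226, 19, 25, 269] [502.4  74.7] [58. 26.] 88.9 0.0416 (np.int64(35), array([500.9,  76.4,  45.2]))
[ 5.598e+02  7.130e+01  2.485e+02  7.900e+01 -2.000e-01]
hover handle area ([0.8, 113.7, -34.3], [-10.3, 10.1, 89.7], 'rows>=9')
```

View pics/s11.png

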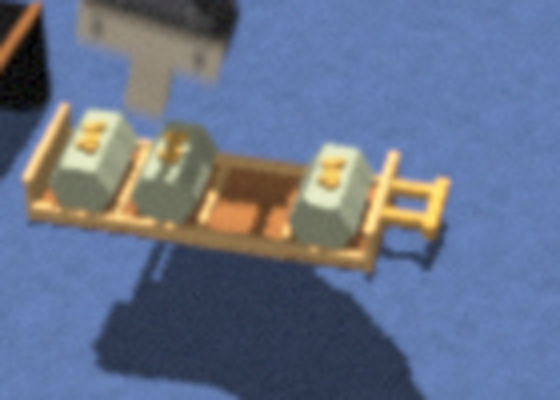

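Run:
```python
from tr import *
ref=pose(); R1=Rt(-90.6)
print(row([440.5,70.5,120],R1,ref)); print(row([440.5,70.5,31],R1,ref))
```

```text
([1.1, 121.4, -8.8], [-13.6, 0.1, 0.2], 'rows>=2')
([1.2, 142.3, 77.7], [-13.6, 0.1, 0.2], 'rows>=3')
```

Call:
drive_tool:
  moves:
    - [1, 121, -9, -13.6, 0, 0.2, -1]
    - [1, 121, -9, -13.6, 0, 0.2, -1]
    - [1, 121, -9, -13.6, 0, 0.2, -1]
    - [1, 121, -9, -13.6, 0, 0.2, -1]
    - [1, 121, -9, -13.6, 0, 0.2, -1]

```text
t: 26.02
eef_pos: [0.4399, 0.07, 0.2725]
ee_rot: [3.134, -0.002, -1.584]
force: [0.2, 0.5, 0.1]
width: 0.0875
```

Run:
```python
from tr import *
from look import *
ref=pose();g,R=grasp(); print(g,up(R),ref[2]['q'].round(2))
f=cam('wrist'); W=world(f)*1000; hsv=cv2.cvtColor(f['img'],cv2.COLOR_RGB2HSV)
m=(hsv[...,0]>10)&(hsv[...,0]<30)&(hsv[...,1]>90)&(W[...,2]>24)&(W[...,2]<37)&(W[...,0]<480)&(W[...,0]>420)&(abs(W[...,1]-70)<50)
P=W[m]; 
for lo,hi in((425,452),(455,475)):
    q=P[(P[:,0]>lo)&(P[:,0]<hi)]; print(lo,len(q),np.percentile(q,[2,50,98],axis=0).round(1).tolist() if len(q) else '')
for c in crystals(f):
    if c[1][4]>300: print(c[1],np.round(c[2],1),np.round(c[3]),round(c[4],1),c[5].round(4))
m=(W[...,2]>64)&(W[...,2]<78)&(W[...,0]>660)&(W[...,0]<1000); Q=W[m]; print(len(Q))
e=[]
for y in np.arange(-30,240,8):
    q=Q[abs(Q[:,1]-y)<4]
    if len(q)>8: e.append((y,np.percentile(q[:,0],1)))
e=np.array(e); print(e.round(1).tolist(),Q[:,1].min() if len(Q) else '')
print(row([440.5,70.5,31],Rt(-90.6),ref))
```

```text
[438.62735432  69.69080666 113.19842567] [0.00771232 0.0016302  0.99996893] [ 0.6   0.12 -0.65 -0.   -0.81  0.96]
425 734 [[437.9, 50.9, 24.7], [443.3, 71.2, 29.5], [451.3, 91.7, 31.0]]
455 761 [[455.7, 36.3, 26.7], [472.1, 67.1, 31.3], [474.9, 104.4, 33.1]]
[231, 0, 87, 23, 1817] [588.   69.1] [55.  4.] 89.1 0.0355
[232, 112, 79, 54, 3168] [504.3  72.4] [55. 25.] 88.7 0.0406
0
[] 
([-0.7, -1.3, 82.2], [0.4, -0.1, -0.1], 'rows>=2')
```

Call:
drive_tool:
  moves:
    - [-1, -3, 40, 0.4, 0, 0, -1]
    - [-1, -3, 70, 0.4, 0, 0, -1]
    - [-1, -3, 82, 0.4, 0, 0, -1]
    - [-1, -3, 82, 0.4, 0, 0, -1]
    - [-1, -3, 82, 0.4, 0, 0, -1]
    - [-1, -3, 82, 0.4, 0, 0, 1]
    - [-1, -3, 82, 0.4, 0, 0, 1]
    - [-1, -3, 82, 0.4, 0, 0, 1]
    - [-1, -3, 82, 0.4, 0, 0, 1]
    - [-1, -3, 82, 0.4, 0, 0, 1]
    - [-1, -3, 82, 0.4, 0, 0, 1]
    - [-1, -3, 82, 0.4, 0, 0, 1]
  grip_force: 50

```text
t: 27.58
eef_pos: [0.4414, 0.0705, 0.1904]
ee_rot: [3.14, -0.002, -1.584]
force: [-0.5, -1.1, 2.2]
width: 0.0431
```

Run:
```python
from tr import *
from look import *
from tray import *
ref=pose();g,R=grasp(); print(g,up(R),ref[2]['width'],ref[2]['force'],ref[2]['ee_rot'][2]*57.3,ref[2]['q'].round(2))
f=cam('side'); P,st=tray(f); print(rect(P),rect(P[P[:,2]<.014]))
for c in crystals(f): print(np.round(c[2],1),c[5].round(4))
```

```text
[441.15065685  70.22242985  31.09183537] [0.00160183 0.00192383 0.99999687] 0.04314116219049749 [-0.52014663 -1.12255286  2.23799403] -90.74826022608183 [ 0.6   0.26 -0.74  0.   -0.57  0.95]
[576.3  71.  213.8  80.4  -1.2] [575.2  71.  211.   80.4  -1.2]
[650.1  72.7] 0.0419
[599.5  70.7] 0.0413
[506.5  74.7] 0.0415
```

Run:
```python
from tr import *
ref=pose()
print(row([462.3,66.0,31.1],Rt(-94.05),ref))
```

```text
([4.3, -20.9, -0.0], [0.1, -0.1, 3.3], 'rows>=1')
```

Call:
drive_tool:
  moves:
    - [0.7, -3, 0, 0, 0, 0.5, 1]
    - [1.5, -7, 0, 0, 0, 1.1, 1]
    - [2.2, -11, 0, 0, 0, 1.7, 1]
    - [3, -15, 0, 0, 0, 2.3, 1]
    - [3.7, -18, 0, 0, 0, 2.8, 1]
    - [4.3, -21, 0, 0, 0, 3.3, 1]
    - [4.3, -21, 0, 0, 0, 3.3, 1]
    - [4.3, -21, 0, 0, 0, 3.3, 1]

```text
t: 28.62
eef_pos: [0.462, 0.066, 0.1904]
ee_rot: [3.139, -0.002, -1.641]
force: [-3.2, 1.7, 5.9]
width: 0.0429
```

Run:
```python
from tr import *
from look import *
from tray import *
ref=pose();g,R=grasp(); print(g,up(R),ref[2]['width'],ref[2]['force'],ref[2]['ee_rot'][2]*57.3)
f=cam('side'); P,st=tray(f); print(rect(P),rect(P[P[:,2]<.014]))
for c in crystals(f): print(np.round(c[2],1),c[5].round(4))
f=cam('wrist'); save(f,'w12.png')
W=world(f)*1000; z=W[...,2]
m=(z>63)&(z<76)&(W[...,0]>690)&(W[...,0]<800); Q=W[m]; print('riser top pts',len(Q),Q.min(0).round() if len(Q) else '')
# side rims of tray: height 6..14 , per x bin y extents
hsv=cv2.cvtColor(f['img'],cv2.COLOR_RGB2HSV)
m=(hsv[...,0]>5)&(hsv[...,0]<28)&(hsv[...,1]>80)&(z>5)&(z<40)
for x in range(500,700,20):
    q=W[m&(abs(W[...,0]-x)<6)&(abs(W[...,1]-60)<55)]
    if len(q)>10: print(x,len(q),np.percentile(q[:,1],[1,99]).round(1))
```

```text
[461.62187169  65.66324671  31.06996887] [0.00235601 0.00207334 0.99999508] 0.04292767402687681 [-3.16353902  1.72712129  5.88869144] -94.03062983449784
[607.   59.8 241.   95.8 -11.1] [606.9  59.3 235.7  87.3  -7. ]
[669.3  57.1] 0.0413
[619.3  59. ] 0.0417
[528.8  83.2] 0.0411
riser top pts 0 
500 2864 [ 28.4 100.8]
520 227 [26.  70.4]
540 521 [24.9 98.4]
560 851 [23.6 96.9]
580 992 [22.2 95.9]
600 63 [61.  94.5]
```

View pics/w12.png

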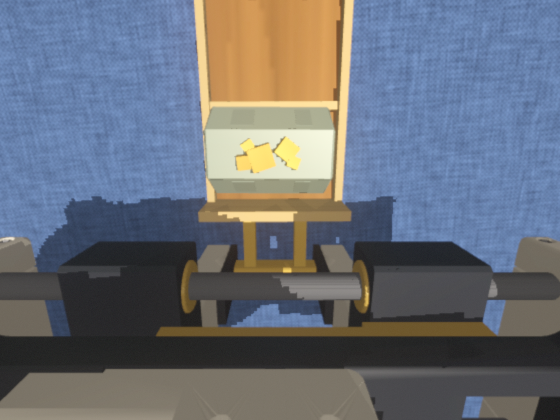

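Call:
drive_tool:
  moves:
    - [0, -4, 0, 0, 0, 0, 1]
    - [0, -10, 0, 0, 0, 0, 1]
    - [0, -17, 0, 0, 0, 0, 1]
    - [0, -24, 0, 0, 0, 0, 1]
    - [0, -31, 0, 0, 0, 0, 1]
    - [0, -38, 0, 0, 0, 0, 1]
    - [0, -45, 0, 0, 0, 0, 1]
    - [0, -52, 0, 0, 0, 0, 1]
    - [0, -57, 0, 0, 0, 0, 1]
    - [0, -60, 0, 0, 0, 0, 1]
    - [0, -60, 0, 0, 0, 0, 1]

```text
t: 30.1
eef_pos: [0.5199, 0.0608, 0.1903]
ee_rot: [3.135, -0.004, -1.642]
force: [-13.4, -0.8, 16.8]
width: 0.0431
```

```bash
cat > chk.py <<'E'
from tr import *
ref=pose();g,R=grasp(); s=ref[2]; b=Ro.from_euler('z',-4.05,degrees=True)
print(g,s['width'],'F in bay axes',b.inv().apply(s['force']).round(1),'M',s['moment'].round(2),s['ee_rot'][2]*57.3,s['q'].round(2))
print('bar in bay',b.inv().apply(g-[713.5,48.3,0]).round(1))
f=cam('wrist'); W=world(f)*1000; z=W[...,2]; hsv=cv2.cvtColor(f['img'],cv2.COLOR_RGB2HSV)
B=(W-[713.5,48.3,0])@b.as_matrix()
m=(hsv[...,0]>5)&(hsv[...,0]<28)&(hsv[...,1]>80)&(z>5)&(z<40)
for x in range(-180,0,20):
    q=B[m&(abs(B[...,0]-x)<5)&(abs(B[...,1])<50)]
    if len(q)>100: print(x,len(q),np.percentile(q[:,1],[1,99]).round(1))
# riser: walls and front edge
t=(z>60)&(z<75)&(abs(B[...,1])<140); print('riser',t.sum(),np.percentile(B[t],[1,50,99],axis=0).round(1).tolist() if t.sum()>20 else '')
save(f,'w_last.png')
E
python3 chk.py
```

```text
[518.78244783  60.20484996  30.98497375] 0.04306441843994194 F in bay axes [-13.3  -1.8  16.8] M [0.11 4.75 0.06] -94.09835453782779 [ 0.49  0.36 -0.57  0.   -0.65  1.01]
bar in bay [-195.1   -1.9   31. ]
-180 439 [-16.3  15.2]
-160 3415 [-36.7  35.3]
-140 182 [-37.5   9.7]
-120 261 [-37.5  35.9]
-100 698 [-37.5  35.8]
-80 813 [-37.5  35.7]
-60 152 [-37.3  35.4]
riser 510 [[-202.4, -25.9, 60.1], [-191.7, -24.5, 67.8], [-182.8, 25.0, 74.7]]
```

Call:
drive_tool:
  moves:
    - [0, 0, -1, 0, 0, 0, 1]
    - [0, 0, -1, 0, 0, 0, 1]
    - [0, 0, -1, 0, 0, 0, 1]

```text
t: 30.52
eef_pos: [0.5219, 0.0616, 0.1907]
ee_rot: [3.139, -0.002, -1.642]
force: [-2.6, -0.5, -2.4]
width: 0.043
```

```bash
python3 chk.py | head -3
```

```text
[521.40118465  61.1987811   31.4124325 ] 0.043009805749512645 F in bay axes [-2.5 -0.7 -2.4] M [-0.16  0.91 -0.17] -94.07655886491477 [ 0.49  0.36 -0.57  0.   -0.65  1.01]
bar in bay [-192.5   -0.7   31.4]
-180 448 [-15.2  16.5]
```

Call:
drive_tool:
  moves:
    - [0, -4, 0, 0, 0, 0, 1]
    - [0, -12, 0, 0, 0, 0, 1]
    - [0, -22, 0, 0, 0, 0, 1]
    - [0, -32, 0, 0, 0, 0, 1]
    - [0, -43, 0, 0, 0, 0, 1]
    - [0, -54, 0, 0, 0, 0, 1]
    - [0, -65, 0, 0, 0, 0, 1]
    - [0, -76, 0, 0, 0, 0, 1]
    - [0, -86, 0, 0, 0, 0, 1]
    - [0, -95, 0, 0, 0, 0, 1]
    - [0, -100, 0, 0, 0, 0, 1]
    - [0, -100, 0, 0, 0, 0, 1]

```text
t: 32.08
eef_pos: [0.6228, 0.0548, 0.1913]
ee_rot: [-3.141, -0.001, -1.641]
force: [0.5, -0.3, -3.2]
width: 0.0427
```

```bash
python3 chk.py
```

```text
[622.78577233  54.55572342  31.97832138] 0.042677896002723884 F in bay axes [ 0.5 -0.2 -3.2] M [-0.2  -0.41 -0.05] -94.04615932839569 [ 0.4   0.48 -0.34  0.   -0.75  1.1 ]
bar in bay [-90.9  -0.2  32. ]
-80 442 [-14.8  17.1]
-60 3376 [-34.8  36.9]
-40 164 [-35.5  37.1]
riser 38033 [[-86.5, -61.8, 61.5], [8.7, 11.0, 70.4], [18.8, 83.1, 73.3]]
```

```bash
cat > flush.py <<'E'
from tr import *
b=Ro.from_euler('z',-4.05,degrees=True); g,R=grasp()
f=cam('wrist'); W=world(f)*1000; B=(W-[713.5,48.3,0])@b.as_matrix(); z=B[...,2]
hsv=cv2.cvtColor(f['img'],cv2.COLOR_RGB2HSV); wood=(hsv[...,0]>5)&(hsv[...,0]<28)&(hsv[...,1]>80)
bx=b.inv().apply(g-[713.5,48.3,0])[0]
r=(z>66)&(z<75)&(B[...,0]>-15)&(B[...,0]<40)
print('bar',bx,'riser front x by y:',[(y,np.percentile(B[r&(abs(B[...,1]-y)<5)][:,0],2).round(1)) for y in range(-60,90,20) if (r&(abs(B[...,1]-y)<5)).sum()>30])
t=wood&(z>28)&(z<36)&(abs(B[...,0]-bx-32)<12)
print('board top x by y:',[(y,np.percentile(B[t&(abs(B[...,1]-y)<4)][:,0],[2,98]).round(1).tolist()) for y in range(-34,36,17) if (t&(abs(B[...,1]-y)<4)).sum()>10])
E
python3 flush.py
```

```text
bar -90.95773076724987 riser front x by y: [(-60, np.float64(-0.5)), (-40, np.float64(-0.6)), (-20, np.float64(-0.6)), (0, np.float64(-0.6)), (20, np.float64(-0.6)), (40, np.float64(-0.6)), (60, np.float64(-0.6)), (80, np.float64(-0.6))]
board top x by y: [(-34, [-60.7, -55.7]), (-17, [-70.0, -55.6]), (0, [-60.5, -55.5]), (17, [-70.4, -55.6]), (34, [-60.4, -55.4])]
```

Call:
drive_tool:
  moves:
    - [0, -4, 0, 0, 0, 0, 1]
    - [0, -12, 0, 0, 0, 0, 1]
    - [0, -21, 0, 0, 0, 0, 1]
    - [0, -30, 0, 0, 0, 0, 1]
    - [0, -39, 0, 0, 0, 0, 1]
    - [0, -47, 0, 0, 0, 0, 1]
    - [0, -53, 0, 0, 0, 0, 1]
    - [0, -57, 0, 0, 0, 0, 1]
    - [0, -60, 0, 0, 0, 0, 1]
    - [0, -60, 0, 0, 0, 0, 1]
    - [0, -60, 0, 0, 0, 0, 1]

```text
t: 33.55
eef_pos: [0.6821, 0.0505, 0.1913]
ee_rot: [3.141, -0.002, -1.641]
force: [-0.0, -0.2, -3.4]
width: 0.0429
```

```bash
python3 flush.py; python3 chk.py|head -2
```

```text
bar -31.541013582123 riser front x by y: [(-60, np.float64(3.9)), (-40, np.float64(4.0)), (-20, np.float64(0.4)), (0, np.float64(0.4)), (20, np.float64(0.5)), (40, np.float64(4.2)), (60, np.float64(4.2)), (80, np.float64(0.6))]
board top x by y: []
[682.03457246  50.26725983  32.02466149] 0.04281472618408638 F in bay axes [ 0.8 -0.3 -2.6] M [-0.22  0.01 -0.04] -94.04048980932909 [ 0.36  0.56 -0.2   0.   -0.82  1.14]
bar in bay [-31.5  -0.3  32. ]
```

Call:
drive_tool:
  moves:
    - [0, -1, 0.6, 0, 0, 0, 1]
    - [0, -1, 0.6, 0, 0, 0, 1]
    - [0, -1, 0.6, 0, 0, 0, 1]

```text
t: 34.02
eef_pos: [0.6825, 0.0504, 0.1905]
ee_rot: [3.139, -0.002, -1.641]
force: [-5.0, 0.0, 0.5]
width: 0.0429
```

```bash
python3 chk.py|head -2
```

```text
[682.08685961  50.09438495  31.18321156] 0.042926431694546935 F in bay axes [-4.9 -0.3  0.5] M [ 0.25  1.77 -0.04] -94.0513752018373 [ 0.36  0.56 -0.2   0.   -0.82  1.14]
bar in bay [-31.5  -0.4  31.2]
```

Call:
drive_tool:
  moves:
    - [0, 0, 0, 0, 0, 0, -1]
    - [0, 0, 0, 0, 0, 0, -1]
    - [0, 0, 0, 0, 0, 0, -1]
    - [0, 0, 0, 0, 0, 0, -1]
    - [0, 0, -40, 0, 0, 0, -1]
    - [0, 0, -90, 0, 0, 0, -1]
    - [0, 60, -110, 0, 0, 0, -1]
    - [0, 120, -110, 0, 0, 0, -1]
    - [0, 120, -110, 0, 0, 0, -1]
    - [0, 120, -110, 0, 0, 0, -1]

```text
t: 35.33
eef_pos: [0.5635, 0.0593, 0.3015]
ee_rot: [-3.141, -0.001, -1.641]
force: [0.8, 0.5, 0.5]
width: 0.0875
```

```bash
cat > fl2.py <<'E'
from tr import *
b=Ro.from_euler('z',-4.05,degrees=True)
for n in('wrist','side'):
    f=cam(n); W=world(f)*1000; B=(W-[713.5,48.3,0])@b.as_matrix(); z=B[...,2]
    hsv=cv2.cvtColor(f['img'],cv2.COLOR_RGB2HSV); wood=(hsv[...,0]>5)&(hsv[...,0]<28)&(hsv[...,1]>80)
    r=(z>64)&(z<75)&(B[...,0]>-15)&(B[...,0]<40)
    print(n,'riser front',[(y,np.percentile(B[r&(abs(B[...,1]-y)<5)][:,0],3).round(1)) for y in range(-60,180,20) if (r&(abs(B[...,1]-y)<5)).sum()>10])
    for nm,y0 in(('ours',0),('full',131)):
        t=wood&(z>6)&(z<36)&(abs(B[...,1]-y0)<36)&(abs(B[...,0])<20)
        print(nm,t.sum(),np.percentile(B[t],[3,25,50,75,97],axis=0).round(1).tolist() if t.sum()>20 else '')
        t=wood&(z>15)&(z<36)&(abs(B[...,1]-y0)<30)&(B[...,0]>-45)&(B[...,0]<-22)
        print(' bar',t.sum(),np.percentile(B[t],[3,50,97],axis=0).round(1).tolist() if t.sum()>5 else '')
    save(f,'fin_%s.png'%n)
a=cv2.imread('pics/fin_wrist.png')[:300]; c=cv2.imread('pics/fin_side.png')[150:310,60:260]
c=cv2.resize(c,(560,448)); cv2.imwrite('pics/fin.png',cv2.resize(np.vstack([a,c]),None,fx=.79,fy=.79))
E
python3 fl2.py
```

```text
wrist riser front [(-60, np.float64(-0.9)), (-40, np.float64(-0.8)), (-20, np.float64(-0.8)), (0, np.float64(-0.9)), (20, np.float64(-1.0)), (40, np.float64(-1.1)), (60, np.float64(-0.9)), (80, np.float64(-0.8)), (100, np.float64(-0.9)), (120, np.float64(-0.9)), (140, np.float64(-0.8)), (160, np.float64(-1.0))]
ours 2155 [[-16.4, -34.0, 8.1], [-1.4, -15.9, 21.5], [-1.0, 0.2, 28.3], [1.0, 15.8, 31.8], [11.9, 34.2, 33.1]]
 bar 662 [[-35.2, -19.3, 24.7], [-31.0, 5.3, 29.6], [-23.3, 21.1, 31.4]]
full 2873 [[-17.7, 98.2, 10.0], [-1.0, 117.1, 25.1], [0.3, 132.0, 29.4], [4.0, 145.9, 32.1], [8.5, 164.5, 33.3]]
 bar 872 [[-34.4, 111.3, 22.9], [-30.2, 131.1, 29.5], [-22.8, 152.0, 31.4]]
side riser front [(-60, np.float64(-2.0)), (-40, np.float64(-2.4)), (-20, np.float64(-2.3)), (0, np.float64(-2.2)), (20, np.float64(-1.3)), (40, np.float64(-2.4)), (60, np.float64(-1.9)), (80, np.float64(-2.1)), (100, np.float64(-2.0)), (120, np.float64(-2.7)), (140, np.float64(-2.3)), (160, np.float64(-2.8))]
ours 174 [[-18.4, -29.9, 7.6], [-6.0, -12.9, 20.3], [-2.6, 4.8, 27.3], [-1.2, 18.3, 30.6], [9.9, 35.0, 34.4]]
 bar 73 [[-38.4, -16.0, 23.1], [-32.4, 6.9, 29.5], [-22.8, 23.7, 34.5]]
full 294 [[-17.2, 98.0, 9.6], [-2.4, 118.4, 24.2], [-0.6, 131.4, 30.1], [5.1, 148.4, 33.0], [14.1, 163.9, 35.3]]
 bar 89 [[-37.3, 113.8, 23.4], [-32.4, 136.6, 29.6], [-22.5, 154.7, 33.3]]
```

View pics/fin.png

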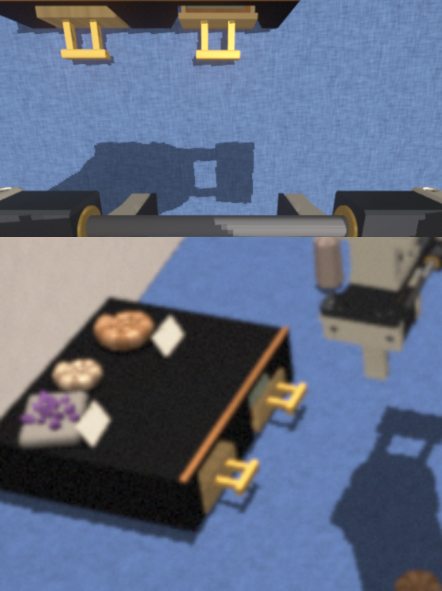

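Run:
```python
from look import *
for n in('top','side'):
    for c in crystals(cam(n)): print(n,c[1],np.round(c[2]),np.round(c[3]))
f=cam('top'); a=np.load('top0.npy',allow_pickle=True).item()['img']
print(get_state()['force']); print(job_done())
```

```text
top [0, 217, 15, 8, 69] [466. 655.] [15. 14.]
top [0, 238, 9, 7, 49] [415. 672.] [17. 14.]
top [0, 291, 12, 12, 82] [282. 654.] [24. 15.]
side [173, 212, 8, 14, 42] [726.  45.] [42.  5.]
[ 0.30791598 -0.73010371 -0.25099869]
the job is handed in; nothing more can be done
None
```

I found three beryl crystals on the stall; the fourth was absent. All three are in the tray, cluster on top, and the tray is pushed into the empty bay. I handed the job in at about 36 s of the 210 s allowed, with the gripper open and clear.

**Turning:** I gripped each crystal by its ends with the tool leaning. Two needed one 60° turn each. The third had its cluster two faces from the top, so I turned it once on the cloth and once more into the tray.

**Crystals before the push:** They were in compartments 0, 2 and 3. Their top faces measured about 41.7 mm; 40 mm is right, and the cameras read about 2 mm high. The clusters measured about 44–45 mm. I could not see all of them once the tray was inside; the side camera showed only a strip of the front one.

**Tray:**
- **Flushness:** The wrist camera put its front board within about 0.5 mm of the riser's front. Its pull stood about 0.8 mm further out than the full tray's, so the tray may be up to about 1 mm short of home. I left it there.
- **Alignment:** It sat on the bay's centre line within about 0.5 mm, at the bay's yaw.

**Forces:** The wrist force reached about 21 N when I pressed down on the handle as the tray entered the bay. I raised the tool slightly and the force dropped.

**Other checks:**
- I saw no grip slip and no crystal knocked aside.
- The last camera scan found no green crystal left on the table.
- I did not measure the other goods again at the end. I saw no contact with them in the pictures.

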